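# Build up two bearing shafts on the training bench

## Task

Build up the two upright practice shafts. On the shaft with the blue foot put the brass spacer ring first, then the open ball bearing on top of it, then the black shaft collar on top of that; on the shaft with the yellow foot put the bearing with the orange seal, on its own. Every ring must sit flat and fully down, let go and at rest, and the grease jar between the shafts stays where it is.

Things in the scene. Friction and masses are not known exactly. Their poses are not given: they have to be found in the camera images.
- blue_shaft: Bolted down. Round blue foot (88 mm across, 12 mm thick), dark shoulder 44 mm across up to 30 mm height, then a steel shaft of 25 mm diameter, straight to 69 mm, tapering to an 8 mm wide tip at 83 mm. The 32 mm bores slip over it with 3.5 mm play all round; the lowest ring rests on the shoulder. Origin: centre of the foot's underside; z up the shaft.
- yellow_shaft: Bolted down. Round yellow foot (88 mm across, 12 mm thick), dark shoulder 44 mm across up to 30 mm height, then a steel shaft of 25 mm diameter, straight to 69 mm, tapering to an 8 mm wide tip at 83 mm. The 32 mm bores slip over it with 3.5 mm play all round; the lowest ring rests on the shoulder. Origin: centre of the foot's underside; z up the shaft.
- spacer_center (a point): Plain brass spacer ring, outside diameter 54 mm, bore 32 mm, 12 mm high, about 110 g. It starts lying flat on the bench. This point is its centre, half-way up, on the bore axis; z along the bore.
- open_bearing_center (a point): Open ball bearing: two bright steel rings with nine silver balls and a black cage visible between them, outside diameter 60 mm, bore 32 mm, 15 mm high, about 200 g; it behaves as one solid ring. It starts lying flat on the bench. This point is its centre, half-way up, on the bore axis; z along the bore.
- collar_center (a point): Black shaft collar with a thin grey slit mark and a small steel screw head on its top, outside diameter 56 mm, bore 32 mm, 12 mm high, about 120 g. It only slips on; nothing is tightened. It starts lying flat on the bench. This point is its centre, half-way up, on the bore axis; z along the bore.
- sealed_bearing_center (a point): Sealed ball bearing: two bright steel rings with a broad orange seal between them, outside diameter 60 mm, bore 32 mm, 15 mm high, about 200 g; one solid ring. It starts lying flat on the bench. This point is its centre, half-way up, on the bore axis; z along the bore.
- grease_jar_center (a point): Bystander: closed grease jar with a green cap, 54 mm across, 50 mm high, standing upright between the two shafts; not to be moved. This point is its centre, half-way up.

How it is judged:
By the outcome, as a careful person would: the job done as asked, in the order asked, and still so for the second after the job is handed in, with the robot touching nothing.
It also fails if it takes over 112 s, if anything falls off the work surface, if the arm or the gripper's body presses on something with over 40 N, if the wrist force passes 120 N, or if a joint passes its speed limit or range.

## Robot

A 7-joint arm with a two-finger parallel gripper is mounted at the origin on the work surface. World frame = base frame: x ahead of the robot, y to its left, z up, the work surface at z = 0. Lengths are in m, angles in rad, forces in N, time in s.
With the tool pointing down it reaches from about 0.425 to 0.825 m from the base axis. Payload 3.6 kg.
Tool frame: the origin (TCP) lies midway between the tips of the shut fingers; the grasp point (between the pads) lies 19 mm behind it; z points along the fingers, x is the direction in which the jaws open and shut, and the axes are right-handed (so a half turn about z gives the same grasp; the last joint's range is limited). The gripper opens to 85 mm and grips with 20 to 120 N. Pads are 22 mm wide; open, the fingers measure 114 mm over their backs; the gripper's body (76 mm by 85 mm) begins 54 mm behind the grasp point. The pads swing forward as they close: fully open they stand 13 mm farther back than shut.
Start: joints at [1.196, 0.615, -0.013, 1.423, 0.008, 1.103, -0.04], TCP at [0.222, -0.611, 0.231] pointing down, gripper open.
Joint ranges: [-3.12, 3.12], [-0.3, 2.06], [-1.34, 1.32], [0.26, 2.42], [-1.36, 4.5], [0.01, 1.98], [-2.84, 2.84]. Speed limits (rad/s): [2.79, 2.79, 3.14, 3.14, 3.14, 3.14, 3.14].

## Interface

Orientations are given as a unit quaternion [w, x, y, z].
In Python, from workcell import ctrl gives the robot as it stands.
- The arm moves only by the shell command python3 -m jog 'ROWS'. ROWS is a JSON object of lists of equal length, an entry for each row: "slide": the shift along the tool's x, y, z in mm, a list of three; "turn": the turn, a rotation vector about the tool's x, y, z in rad, a list of three; "gripper": the finger opening in mm, from 0 to 85.4. A call has 1 to 20 rows; each row is the pose to reach, as a shift and turn from the pose measured when the call began, along the tool's axes at that moment; what a row does not reach only later rows make up. A row lasts 1/10 s, in which the tool goes at most 50 mm and 8.59 degrees, less where a joint would pass 70% of its speed; a pose out of reach is approached as far as the arm can. A call with a gripper value outside its range is refused whole. The fingers move at their own pace and stop on an object; the grip force is fixed at half the most. Time passes only in rows, so rows that repeat a pose let the fingers close. It gives the time, the measured TCP pose, the force and the opening at its end, in the units of the state.
- ctrl.state(): the state, without advancing time (a new reading comes with each control period).
- ctrl.grab_frame(name): name is "side" or "top" or "wrist"; returns the picture (480x640x3 uint8, red, green, blue); there is no depth.
- ctrl.camera_params(name): a dict with "intrinsics" (3x3 intrinsics, pixels), "T" (4x4, takes a point from camera to world coordinates). Camera axes: x right, y down, z forward; pixel columns grow to the right and rows downward; lengths in m; the calibration is good to about 2 mm. A picture is of the moment at which its call begins: read the wrist's pose just before it. camera_params takes no time and is no camera call; for the wrist camera it gives the pose at the moment of the call.
- ctrl.hand_in(): hands the job in, once; it reports no verdict.
The state is a dict: "clock": time; "qpos": joint angles; "dq": joint speeds; "joint_efforts": joint torques, N m; "ee_pos": TCP position; "tool_rot": TCP orientation; "force": force on the tool from outside, world axes, zero at the start; "moment": the same for the moment, N m; "finger_gap": finger opening in m.
Only numpy, scipy, OpenCV 4.12 (cv2) and the standard library are available. Lean on these libraries where they do the work, as an engineer would, in place of code of your own. Each camera call takes 0.05 s, during which the arm holds its last target.

## Working session

There is one attempt and no reset: what is moved stays moved. The work goes in short steps, Python scripts to look and compute and a shell command to move; the robot and the scene stay as the last step left them, time stands still between calls to the robot, and variables do not carry over. Pictures are saved under pics/ and viewed, and the job is handed in when it is done.

```bash
ls; mkdir -p pics
python3 - <<'E'
from workcell import ctrl
import cv2, numpy as np
s=ctrl.state(); print({k:np.round(v,3).tolist() for k,v in s.items()})
for n in ("side","top","wrist"):
    p=ctrl.camera_params(n); print(n,np.round(p["intrinsics"],1).tolist(),np.round(p["T"],3).tolist())
    cv2.imwrite(f"pics/{n}0.png",ctrl.grab_frame(n)[:,:,::-1])
E
```

```text
pics
{'clock': 0.0, 'qpos': [1.196, 0.616, -0.013, 1.425, 0.008, 1.103, -0.04], 'dq': [0.0, -0.001, 0.001, 0.001, 0.002, -0.001, -0.001], 'joint_efforts': [-0.001, -46.923, 0.259, -17.104, 0.01, 0.01, 0.0], 'ee_pos': [0.222, -0.61, 0.23], 'tool_rot': [-0.001, 0.819, -0.574, -0.001], 'force': [1.24, -0.687, 0.422], 'moment': [0.012, -0.004, -0.027], 'finger_gap': 0.085}
side [[558.8, 0.0, 316.3], [0.0, 558.8, 247.3], [0.0, 0.0, 1.0]] [[-0.788, -0.436, 0.435, 0.1], [-0.615, 0.574, -0.54, 0.545], [-0.014, -0.693, -0.721, 0.806], [0.0, 0.0, 0.0, 1.0]]
top [[568.7, 0.0, 321.6], [0.0, 568.7, 237.1], [0.0, 0.0, 1.0]] [[0.032, -0.979, 0.202, 0.349], [-0.999, -0.032, 0.005, 0.003], [0.001, -0.202, -0.979, 1.066], [0.0, 0.0, 0.0, 1.0]]
wrist [[426.6, 0.0, 313.3], [0.0, 426.6, 231.4], [0.0, 0.0, 1.0]] [[0.34, -0.903, -0.262, 0.287], [-0.94, -0.328, -0.092, -0.587], [-0.003, 0.278, -0.961, 0.373], [0.0, 0.0, 0.0, 1.0]]
```

View pics/top0.png

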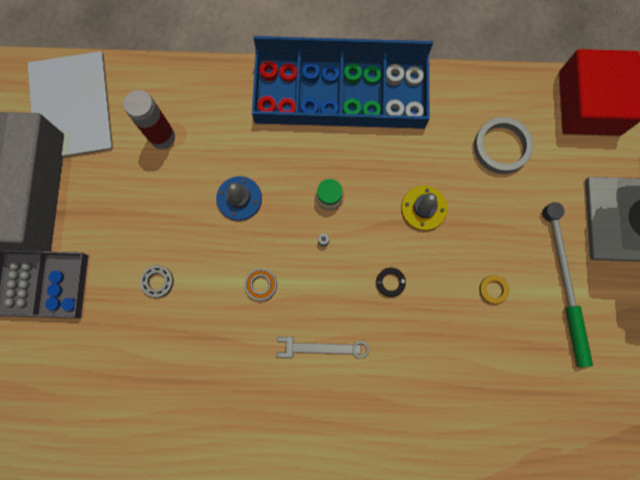

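View pics/side0.png

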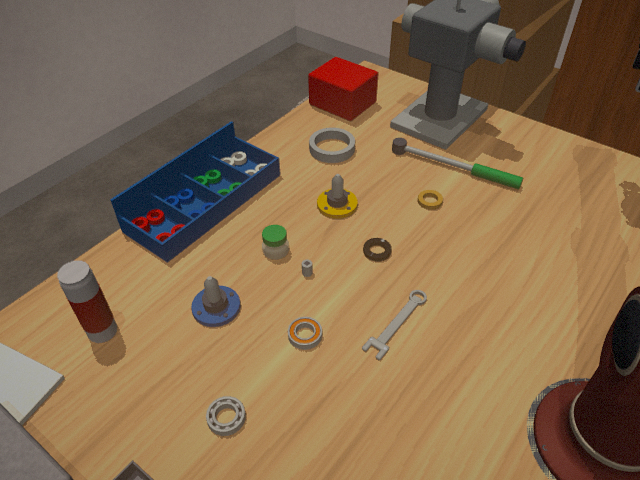

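View pics/wrist0.png

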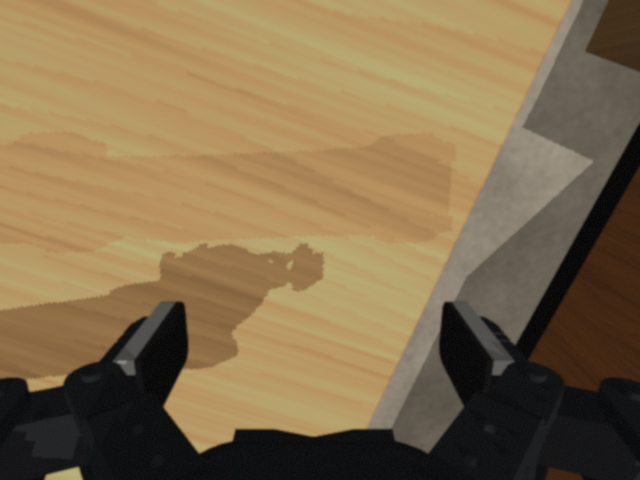

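The top view shows the open bearing (157,282), sealed bearing (261,285), collar (391,282), spacer (494,290), blue foot (239,198), yellow foot (424,208) and jar (330,194). The side view shows all of them too. Next I'll take precise fits.

```bash
cat > h.py <<'E'
import numpy as np, cv2
from workcell import ctrl
from scipy.spatial.transform import Rotation as R
def ray(n,u,v,z,P=None):
    p=P or ctrl.camera_params(n); K=p["intrinsics"];T=np.array(p["T"])
    d=T[:3,:3]@np.linalg.solve(K,[u,v,1.]); c=T[:3,3]
    return c+d*(z-c[2])/d[2]
def proj(n,X,P=None):
    p=P or ctrl.camera_params(n); K=np.array(p["intrinsics"]);T=np.array(p["T"])
    c=(np.atleast_2d(X)-T[:3,3])@T[:3,:3]; q=c@K.T; return q[:,:2]/q[:,2:]
def circ(x,y,z,r,n=120):
    a=np.linspace(0,2*np.pi,n); return np.c_[x+r*np.cos(a),y+r*np.sin(a),0*a+z]
# rough px top, z of top, outer radius
OBJ={"open":(157,282,.015,.030),"sealed":(261,285,.015,.030),"collar":(391,282,.012,.028),"spacer":(494,290,.012,.027),
 "blue":(239,198,.012,.044),"yellow":(424,208,.012,.044),"jar":(330,190,.05,.027)}
def tool():
    s=ctrl.state(); q=s["tool_rot"]; return np.array(s["ee_pos"]),R.from_quat([q[1],q[2],q[3],q[0]]).as_matrix()
E
python3 - <<'E'
from h import *
A=cv2.imread("pics/top0.png");B=cv2.imread("pics/side0.png")
for img,n in((A,"top"),(B,"side")):
    rows=[]
    for k,(u,v,z,r) in OBJ.items():
        X=ray("top",u,v,z)
        if n=="top":print(k,np.round(X,4))
        p=proj(n,X)[0]; x0,y0=int(p[0])-25,int(p[1])-25
        c=cv2.resize(img[max(y0,0):y0+50,x0:x0+50],(200,200),interpolation=cv2.INTER_NEAREST)
        for rr,zz in((r,z),(.016,z)):
            P=((proj(n,circ(X[0],X[1],zz,rr))-[x0,y0]+.5)*4).astype(int)
            cv2.polylines(c,[P.reshape(-1,1,2)],True,(255,0,255),1)
        rows.append(c)
    rows.append(rows[0]*0)
    cv2.imwrite(f"pics/m_{n}.png",np.vstack([np.hstack(rows[:4]),np.hstack(rows[4:])]))
E
```

```text
open [0.4706 0.3113 0.015 ]
sealed [0.4712 0.118  0.015 ]
collar [ 0.485  -0.1234  0.012 ]
spacer [ 0.4762 -0.3149  0.012 ]
blue [0.6377 0.1695 0.012 ]
yellow [ 0.6293 -0.1855  0.012 ]
jar [ 0.6481 -0.0044  0.05  ]
```

View pics/m_top.png

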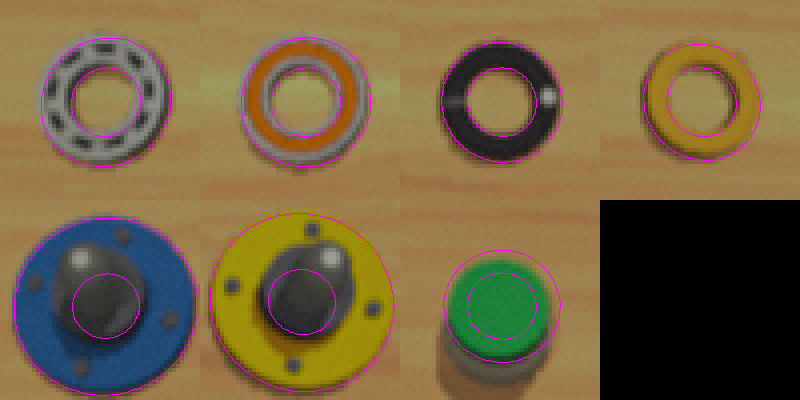

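View pics/m_side.png

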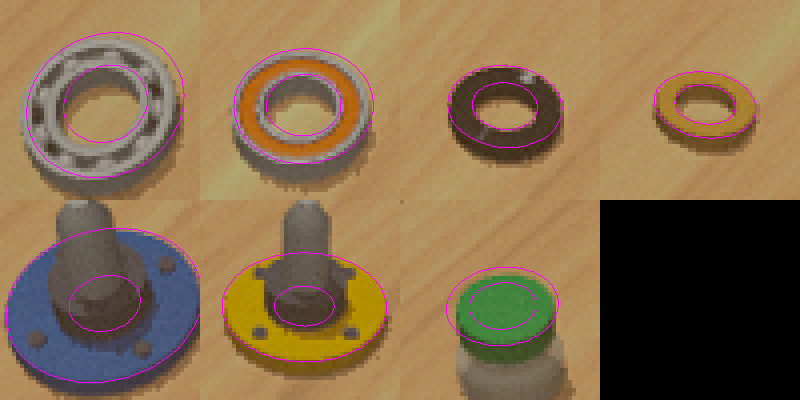

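```bash
cat > fit.py <<'E'
from h import *
from scipy.ndimage import map_coordinates
def fit(img,n,X0,circs,span=.007,step=.00025,P=None):
    P=P or ctrl.camera_params(n)
    g=cv2.GaussianBlur(img,(0,0),.8).astype(float)
    def score(x,y):
        s=0
        for z,r in circs:
            i=np.array([map_coordinates(g[:,:,c],proj(n,circ(x,y,z,r-.0015,60),P).T[::-1],order=1) for c in range(3)])
            o=np.array([map_coordinates(g[:,:,c],proj(n,circ(x,y,z,r+.0015,60),P).T[::-1],order=1) for c in range(3)])
            s+=np.abs(i-o).max(0).clip(0,60).mean()
        return s
    best=(-1,)
    for st,sp in((.001,span),(step,.001)):
        c=X0 if best[0]<0 else best[1:]
        for x in np.arange(c[0]-sp,c[0]+sp+1e-9,st):
            for y in np.arange(c[1]-sp,c[1]+sp+1e-9,st):
                v=score(x,y)
                if v>best[0]: best=(v,x,y)
    return best
CIR={"open":[(.015,.03),(.015,.016)],"sealed":[(.015,.03),(.015,.016)],"collar":[(.012,.028),(.012,.016)],"spacer":[(.012,.027),(.012,.016)],
"blue":[(.012,.044)],"yellow":[(.012,.044)],"jar":[(.05,.024)]}
E
python3 - <<'E'
from fit import *
for k,c in CIR.items():
    X=ray("top",*OBJ[k][:2],OBJ[k][2])
    for n in("top","side"):
        print(k,n,np.round(fit(cv2.imread(f"pics/{n}0.png"),n,X[:2],c),4))
E
```

```text
open top [57.551   0.4708  0.3103]
open side [71.1927  0.4723  0.3143]
sealed top [69.3092  0.4685  0.1192]
sealed side [65.6385  0.4727  0.124 ]
collar top [111.8158   0.4847  -0.1222]
collar side [61.8485  0.4837 -0.1227]
spacer top [54.4814  0.479  -0.3164]
spacer side [47.2583  0.4765 -0.3161]
blue top [58.6727  0.6377  0.17  ]
blue side [42.4023  0.6382  0.1705]
yellow top [38.1661  0.6311 -0.1858]
yellow side [29.5414  0.6293 -0.1865]
jar top [ 5.14021e+01  6.45100e-01 -3.10000e-03]
jar side [ 4.53084e+01  6.45800e-01 -3.40000e-03]
```

```bash
cat >> h.py <<'E'
RT=np.array([[1,0,0],[0,-1,0],[0,0,-1.]])
def go(x,y,z,Rg=RT):
    p,Rm=tool(); d=Rm.T@(np.array([x,y,z])-p)*1000
    t=R.from_matrix(Rm.T@Rg).as_rotvec()
    print("slide",np.round(d,1).tolist(),"turn",np.round(t,4).tolist()); return d,t
def camrel():
    p,Rm=tool(); T=np.array(ctrl.camera_params("wrist")["T"])
    M=np.eye(4);M[:3,:3]=Rm;M[:3,3]=p; return np.linalg.inv(M)@T
E
python3 - <<'E'
from h import *
C=camrel(); print(np.round(C,3).tolist())
# target pose over spacer: where does ring project for z
for z in (.1,.15,.2):
    M=np.eye(4);M[:3,:3]=RT;M[:3,3]=[.478,-.316,z]
    P={"intrinsics":ctrl.camera_params("wrist")["intrinsics"],"T":M@C}
    print(z,proj("w",circ(.478,-.316,.012,.027,5),P).round().tolist())
go(.478,-.316,.15)
E
```

```text
[[1.0, -0.001, -0.001, 0.0], [0.002, 0.961, 0.278, -0.07], [0.0, -0.278, 0.961, -0.143], [0.0, 0.0, 0.0, 1.0]]
0.1 [[361.0, 236.0], [313.0, 189.0], [266.0, 237.0], [314.0, 281.0], [361.0, 236.0]]
0.15 [[353.0, 215.0], [313.0, 175.0], [274.0, 215.0], [314.0, 253.0], [353.0, 215.0]]
0.2 [[348.0, 200.0], [313.0, 166.0], [279.0, 200.0], [314.0, 233.0], [348.0, 200.0]]
slide [-188.9, -341.2, 80.7] turn [-0.0012, 0.0018, -1.222]
```

```bash
python3 -m jog '{"slide":[[-30,-20,0],[-60,-70,0],[-90,-120,20],[-120,-180,40],[-150,-230,60],[-170,-280,80],[-189,-341,100],[-189,-341,112],[-189,-341,112],[-189,-341,112],[-189,-341,112],[-189,-341,112],[-189,-341,112]],"turn":[[0,0,-0.1],[0,0,-0.25],[0,0,-0.4],[0,0,-0.55],[0,0,-0.7],[0,0,-0.85],[0,0,-1.0],[0,0,-1.1],[0,0,-1.222],[0,0,-1.222],[0,0,-1.222],[0,0,-1.222],[0,0,-1.222]],"gripper":[74,74,74,74,74,74,74,74,74,74,74,74,74]}'
cat > look.py <<'E'
import sys
from fit import *
def look(name,key,X0,circs=None):
    P=ctrl.camera_params("wrist"); p,_=tool()
    img=ctrl.grab_frame("wrist")[:,:,::-1].copy(); cv2.imwrite(f"pics/{name}_raw.png",img)
    f=fit(img,"wrist",X0,circs or CIR[key],P=P); print("tcp",p.round(4),"fit",np.round(f,4))
    for z,r in (circs or CIR[key]):
        q=np.round(proj("w",circ(f[1],f[2],z,r),P)).astype(int); cv2.polylines(img,[q.reshape(-1,1,2)],True,(255,0,255),1)
    cv2.imwrite(f"pics/{name}.png",img); return f
E
python3 - <<'E'
from look import *
look("w1","spacer",(.4775,-.316)); print(ctrl.state()["qpos"].__class__, np.round(ctrl.state()["qpos"],2),ctrl.state()["clock"],ctrl.state()["finger_gap"])
E
```

```text
clock: 1.45
ee_pos: [0.4767, -0.3178, 0.1193]
tool_rot: [-0.0, 1.0, -0.002, -0.0]
force: [0.2, 0.2, 0.8]
finger_gap: 0.0741
tcp [ 0.4767 -0.3178  0.1193] fit [91.002   0.4767 -0.316 ]
<class 'numpy.ndarray'> [ 0.75  0.65 -0.32  1.77  0.28  0.77  0.29] 1.5 0.07355591189729885
```

View pics/w1.png

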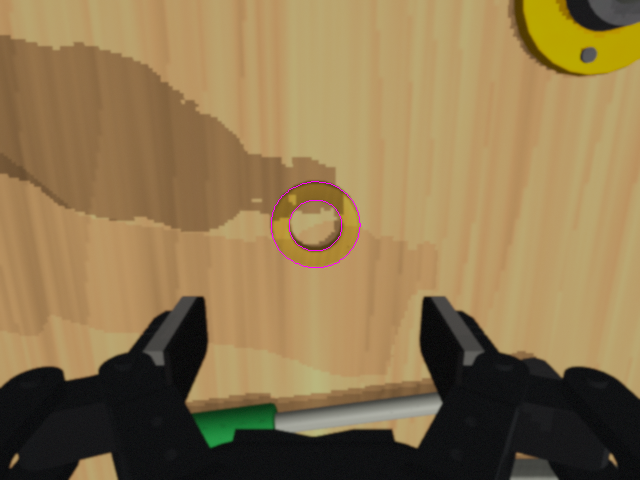

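```bash
python3 -m jog '{"slide":[[0,-1.8,40],[0,-1.8,80],[0,-1.8,105],[0,-1.8,118],[0,-1.8,118],[0,-1.8,118]],"turn":[[0,0,0],[0,0,0],[0,0,0],[0,0,0],[0,0,0],[0,0,0]],"gripper":[74,74,74,74,74,74]}'
python3 - <<'E'
from look import *
for n in("side","wrist"):
    cv2.imwrite(f"pics/{n}2.png",ctrl.grab_frame(n)[:,:,::-1])
a=cv2.imread("pics/side2.png")[130:280,330:530]; b=cv2.imread("pics/wrist2.png")
cv2.imwrite("pics/c2.png",np.hstack([cv2.resize(a,(400,300)),cv2.resize(b,(400,300))]))
E
```

```text
clock: 2.1
ee_pos: [0.4775, -0.3164, 0.0024]
tool_rot: [0.0, 1.0, -0.002, 0.001]
force: [0.3, -0.3, 0.2]
finger_gap: 0.0736
```

View pics/c2.png

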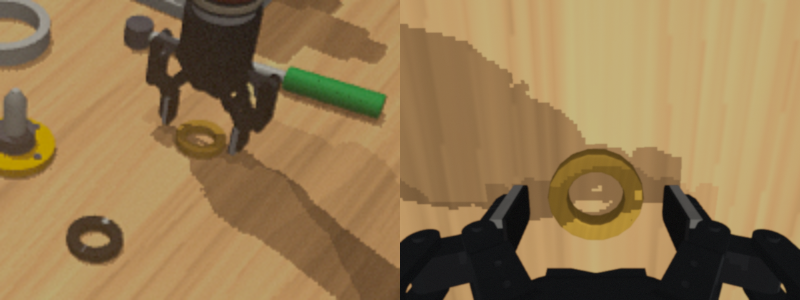

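```bash
python3 -m jog '{"slide":[[0,0,2],[0,0,2],[0,0,2],[0,0,2],[0,0,2],[0,0,2]],"turn":[[0,0,0],[0,0,0],[0,0,0],[0,0,0],[0,0,0],[0,0,0]],"gripper":[40,40,40,40,40,40]}'
python3 - <<'E'
from look import *
print(np.round(ctrl.state()["force"],2))
for n in("side","wrist"):
    cv2.imwrite(f"pics/{n}3.png",ctrl.grab_frame(n)[:,:,::-1])
a=cv2.imread("pics/side3.png")[150:225,380:480]; b=cv2.imread("pics/wrist3.png")
cv2.imwrite("pics/c3.png",np.hstack([cv2.resize(a,(400,300)),cv2.resize(b,(400,300))]))
E
```

```text
clock: 2.8
ee_pos: [0.4788, -0.3172, 0.003]
tool_rot: [0.002, 1.0, -0.002, 0.002]
force: [-0.8, 0.2, 8.1]
finger_gap: 0.0504
[-0.8   0.18  8.13]
```

View pics/c3.png

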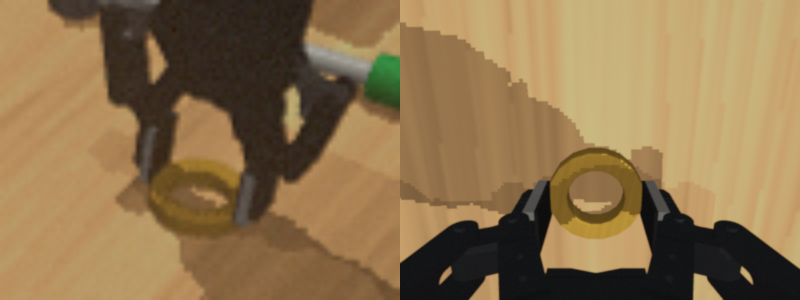

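```bash
python3 -m jog '{"slide":[[0,0,-5],[0,0,-15],[0,0,-40],[0,0,-60],[0,0,-60]],"turn":[[0,0,0],[0,0,0],[0,0,0],[0,0,0],[0,0,0]],"gripper":[40,40,40,40,40]}'
python3 - <<'E'
from look import *
for n in("side","wrist"):
    cv2.imwrite(f"pics/{n}4.png",ctrl.grab_frame(n)[:,:,::-1])
a=cv2.imread("pics/side4.png")[120:195,380:480]; b=cv2.imread("pics/wrist4.png")
cv2.imwrite("pics/c4.png",np.hstack([cv2.resize(a,(400,300)),cv2.resize(b,(400,300))]))
E
```

```text
clock: 3.4
ee_pos: [0.4806, -0.318, 0.0662]
tool_rot: [0.003, 1.0, -0.002, 0.005]
force: [0.5, 0.0, -1.2]
finger_gap: 0.0504
```

View pics/c4.png

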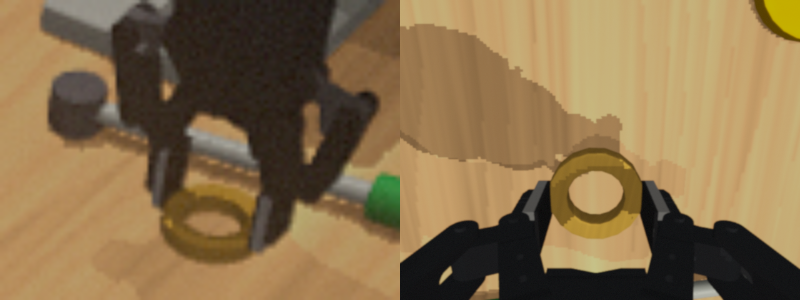

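```bash
cat >> look.py <<'E'
def inhand(name,key,dz):
    p,Rm=tool(); z=p[2]+dz
    c=[(z,r) for _,r in CIR[key]]
    f=look(name,key,p[:2],c); print("off tool xy mm",((Rm.T@(np.array([f[1],f[2],z])-p))*1000).round(1)); return f
E
python3 - <<'E'
from look import *
f=inhand("w5","spacer",.009)
print("up"); go(.6378-(.0),.170,.13)
E
```

```text
tcp [ 0.4784 -0.3171  0.0634] fit [100.8816   0.4774  -0.3161]
off tool xy mm [-1. -1. -9.]
up
slide [158.6, -487.1, -68.2] turn [0.0028, -0.0034, -0.0033]
```

View pics/w5.png

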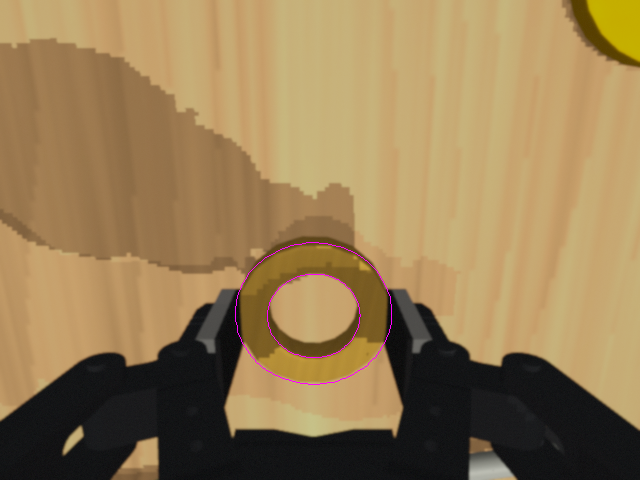

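```bash
python3 -m jog '{"slide":[[0,0,-35],[20,-30,-68],[40,-80,-68],[60,-130,-68],[75,-180,-68],[90,-230,-68],[110,-280,-68],[130,-330,-68],[150,-375,-68],[158,-400,-68],[158,-407,-68],[158,-407,-68],[158,-407,-68]],"turn":[[0,0,0],[0.003,-0.003,-0.003],[0.003,-0.003,-0.003],[0.003,-0.003,-0.003],[0.003,-0.003,-0.003],[0.003,-0.003,-0.003],[0.003,-0.003,-0.003],[0.003,-0.003,-0.003],[0.003,-0.003,-0.003],[0.003,-0.003,-0.003],[0.003,-0.003,-0.003],[0.003,-0.003,-0.003],[0.003,-0.003,-0.003]],"gripper":[40,40,40,40,40,40,40,40,40,40,40,40,40]}'
python3 - <<'E'
from look import *
look("w6","blue",(.638,.170)); go(.638,.17,.13)
E
```

```text
clock: 4.85
ee_pos: [0.6361, 0.0877, 0.1286]
tool_rot: [0.001, 1.0, -0.001, -0.001]
force: [-0.3, -1.7, -1.1]
finger_gap: 0.0503
tcp [0.6361 0.0877 0.1286] fit [60.     0.638  0.17 ]
slide [1.4, -83.3, -1.3] turn [0.0027, 0.0018, -0.0034]
```

View pics/w6.png

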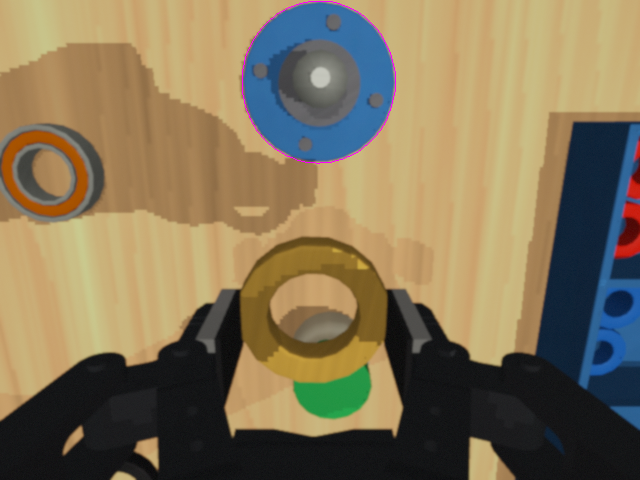

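```bash
python3 -m jog '{"slide":[[0,-40,0],[2,-82,0],[2,-82,0],[2,-82,0],[2,-82,0]],"turn":[[0,0,0],[0.001,0.001,-0.003],[0.001,0.001,-0.003],[0.001,0.001,-0.003],[0.001,0.001,-0.003]],"gripper":[40,40,40,40,40]}'
python3 - <<'E'
from look import *
go(.6385,.1695,.034)
cv2.imwrite("pics/w7.png",ctrl.grab_frame("wrist")[:,:,::-1]);go(.6385,.1695,.034)
E
```

```text
clock: 5.4
ee_pos: [0.6389, 0.1652, 0.1283]
tool_rot: [0.002, 1.0, -0.002, -0.001]
force: [0.8, 0.4, -1.3]
finger_gap: 0.0502
slide [-0.3, -4.8, 94.3] turn [0.0046, 0.0012, -0.0041]
slide [-0.5, -4.8, 94.4] turn [0.0044, 0.0011, -0.0045]
```

View pics/w7.png

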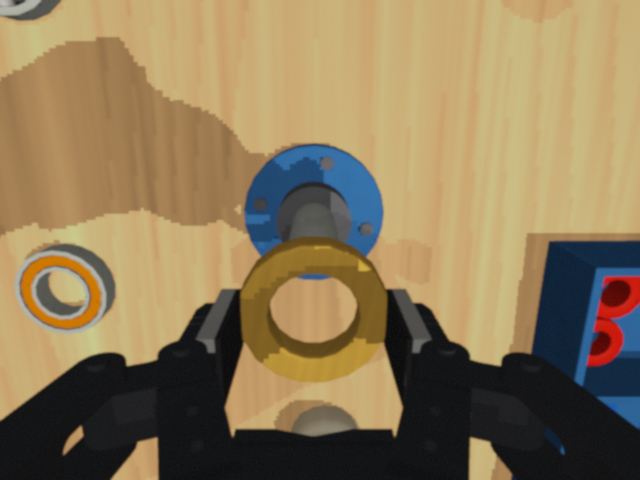

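```bash
python3 -m jog '{"slide":[[0,-4.7,15],[0,-4.7,34],[0,-4.7,34],[0,-4.7,34]],"turn":[[0.004,0.001,-0.004],[0.004,0.001,-0.004],[0.004,0.001,-0.004],[0.004,0.001,-0.004]],"gripper":[40,40,40,40]}'
python3 - <<'E'
from look import *
go(.6385,.1695,.034)
look("w8","blue",(.638,.170)); inhand("w8b","spacer",.009);go(.6385,.1695,.034)
E
```

```text
clock: 5.85
ee_pos: [0.6392, 0.1679, 0.0944]
tool_rot: [0.001, 1.0, -0.001, -0.0]
force: [0.7, -0.3, -0.5]
finger_gap: 0.0504
slide [-0.7, -1.7, 60.4] turn [0.0014, 0.0006, -0.0027]
tcp [0.6392 0.1679 0.0944] fit [53.0544  0.638   0.1718]
tcp [0.6398 0.1686 0.0951] fit [103.5854   0.6383   0.1701]
off tool xy mm [-1.5 -1.5 -9. ]
slide [-1.6, -0.4, 61.5] turn [-0.0, -0.002, -0.0018]
```

View pics/w8b.png

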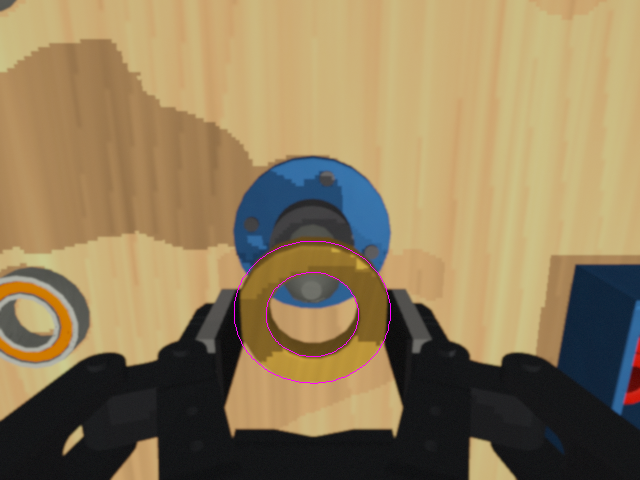

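```bash
python3 -m jog '{"slide":[[-0.4,-0.8,15],[-0.4,-0.8,30],[-0.4,-0.8,40],[-0.4,-0.8,48],[-0.4,-0.8,48]],"turn":[[0,0,0],[0,0,0],[0,0,0],[0,0,0],[0,0,0]],"gripper":[40,40,40,40,40]}'
python3 - <<'E'
from look import *
s=ctrl.state();print(s["force"].round(2),s["moment"].round(2))
go(.6385,.1695,.034)
a=ctrl.grab_frame("side")[:,:,::-1][220:340,150:310]; b=ctrl.grab_frame("wrist")[:,:,::-1]
cv2.imwrite("pics/c9.png",np.hstack([cv2.resize(a,(400,300)),cv2.resize(b,(400,300))]));go(.6385,.1695,.034)
E
```

```text
clock: 6.45
ee_pos: [0.6384, 0.1695, 0.0454]
tool_rot: [0.001, 1.0, -0.001, -0.001]
force: [-0.2, -0.1, -0.8]
finger_gap: 0.0504
[-0.25 -0.1  -0.76] [-0.   -0.01  0.03]
slide [0.1, -0.0, 11.4] turn [0.0012, 0.0017, -0.0015]
slide [-1.2, 0.5, 13.3] turn [-0.0001, -0.0017, -0.0016]
```

View pics/c9.png

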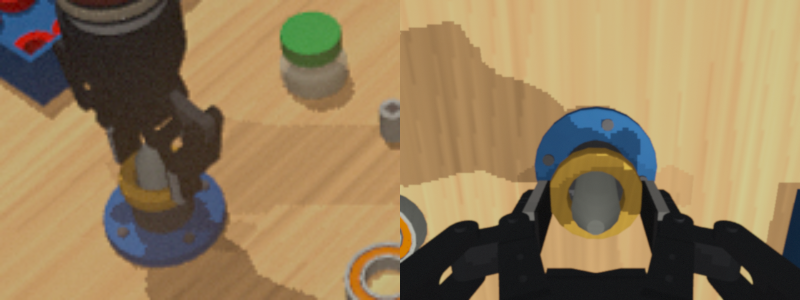

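```bash
python3 -m jog '{"slide":[[-0.4,0,6],[-0.4,0,11],[-0.4,0,12.5],[-0.4,0,12.5]],"turn":[[0,0,0],[0,0,0],[0,0,0],[0,0,0]],"gripper":[40,40,40,40]}'
python3 -c "
from workcell import ctrl
s=ctrl.state();print(s['force'].round(2),s['moment'].round(2),s['ee_pos'])"
```

```text
clock: 6.95
ee_pos: [0.639, 0.1699, 0.0344]
tool_rot: [0.0, 1.0, -0.001, 0.001]
force: [0.3, -1.0, -1.4]
finger_gap: 0.0502
[ 0.3  -1.   -1.43] [ 0.08 -0.03 -0.03] [0.63902298 0.16991216 0.0343689 ]
```

```bash
python3 -m jog '{"slide":[[0,0,1.5],[0,0,1.5]],"turn":[[0,0,0],[0,0,0]],"gripper":[40,40]}'
```

```text
clock: 7.15
ee_pos: [0.6394, 0.17, 0.0333]
tool_rot: [-0.0, 1.0, -0.001, 0.001]
force: [0.7, -0.0, -0.7]
finger_gap: 0.0501
```

```bash
python3 -m jog '{"slide":[[0,0,1],[0,0,1],[0,0,1],[0,0,1],[0,0,1]],"turn":[[0,0,0],[0,0,0],[0,0,0],[0,0,0],[0,0,0]],"gripper":[40,58,74,74,74]}'
python3 -m jog '{"slide":[[0,0,-15],[0,0,-40],[0,20,-80],[0,50,-100],[0,80,-100],[0,80,-100],[0,80,-100]],"turn":[[0,0,0],[0,0,0],[0,0,0],[0,0,0],[0,0,0],[0,0,0],[0,0,0]],"gripper":[74,74,74,74,74,74,74]}'
python3 - <<'E'
from look import *
look("w10","spacer",(.638,.17),[(.042,.027),(.042,.016)]); go(.471,.312,.12)
E
```

```text
clock: 7.65
ee_pos: [0.6394, 0.17, 0.0322]
tool_rot: [-0.0, 1.0, -0.001, 0.001]
force: [0.4, 0.4, -0.0]
finger_gap: 0.0741
clock: 8.35
ee_pos: [0.6394, 0.089, 0.1331]
tool_rot: [-0.0, 1.0, -0.002, 0.001]
force: [-0.3, 0.9, -0.7]
finger_gap: 0.0741
tcp [0.6394 0.089  0.1331] fit [120.      0.638   0.17 ]
slide [-168.4, -220.9, 12.7] turn [-0.0014, -0.0024, -0.0014]
```

View pics/w10.png

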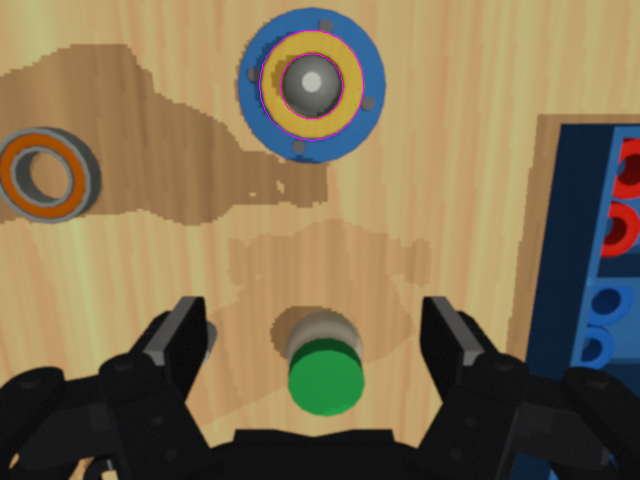

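```bash
python3 -m jog '{"slide":[[-30,-35,0],[-60,-75,0],[-90,-115,0],[-120,-155,5],[-150,-195,10],[-168,-221,13],[-168,-221,13],[-168,-221,13]],"turn":[[0,0,0],[0,0,0],[0,0,0],[0,-0.002,-0.001],[0,-0.002,-0.001],[0,-0.002,-0.001],[0,-0.002,-0.001],[0,-0.002,-0.001]],"gripper":[80,80,80,80,80,80,80,80]}'
python3 - <<'E'
from look import *
f=look("w11","open",(.471,.312)); go(f[1],f[2],.002)
E
```

```text
clock: 9.2
ee_pos: [0.4699, 0.3143, 0.1197]
tool_rot: [-0.001, 1.0, 0.002, -0.0]
force: [0.7, -0.6, -0.1]
finger_gap: 0.08
tcp [0.4699 0.3143 0.1197] fit [95.0083  0.472   0.3137]
slide [0.6, -1.1, 117.6] turn [-0.001, -0.0005, 0.0009]
```

View pics/w11.png

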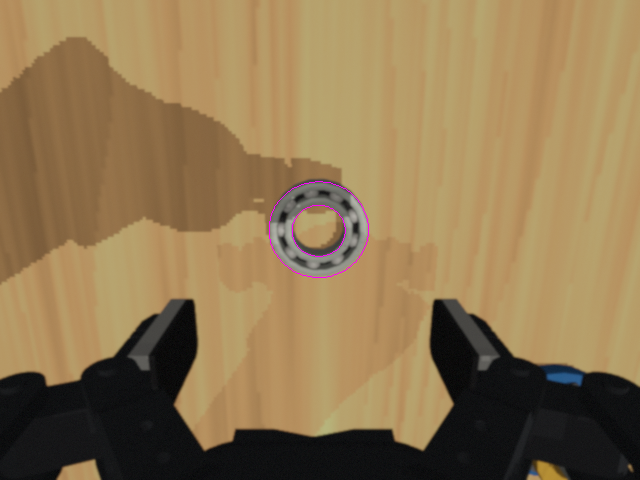

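```bash
python3 -m jog '{"slide":[[0,-0.5,40],[0.7,-1,80],[0.7,-1,105],[0.7,-1,115],[0.7,-1,115],[0.7,-1,115],[0.7,-1,115],[0.7,-1,115],[0.7,-1,115],[0.7,-1,115],[0.7,-1,115]],"turn":[[0,0,0],[0,0,0],[0,0,0],[0,0,0],[0,0,0],[0,0,0],[0,0,0],[0,0,0],[0,0,0],[0,0,0],[0,0,0]],"gripper":[80,80,80,80,80,80,46,46,46,46,46]}'
python3 -c "
from workcell import ctrl
s=ctrl.state();print(s['force'].round(2),s['moment'].round(2),s['ee_pos'])"
```

```text
clock: 10.35
ee_pos: [0.473, 0.3142, 0.0072]
tool_rot: [-0.001, 1.0, -0.0, 0.002]
force: [-1.2, -1.3, 8.7]
finger_gap: 0.0561
[-1.22 -1.26  8.75] [-0.33  0.38 -0.09] [0.47301557 0.31421839 0.0072382 ]
```

```bash
python3 -m jog '{"slide":[[0,0,-15],[0,0,-50],[0,0,-90],[0,0,-120],[0,0,-120],[0,0,-120]],"turn":[[0,0,0],[0,0,0],[0,0,0],[0,0,0],[0,0,0],[0,0,0]],"gripper":[46,46,46,46,46,46]}'
python3 - <<'E'
from look import *
f=inhand("w12","open",.008)
print("up"); go(.638,.09,.135)
E
```

```text
clock: 10.95
ee_pos: [0.4726, 0.3136, 0.1279]
tool_rot: [-0.001, 1.0, -0.0, 0.002]
force: [-1.0, 0.1, -1.9]
finger_gap: 0.0556
tcp [0.4726 0.3136 0.1279] fit [98.6002  0.4709  0.3139]
off tool xy mm [-1.7 -0.3 -8. ]
up
slide [166.1, 223.0, -8.2] turn [-0.0011, -0.0021, -0.0001]
```

View pics/w12.png

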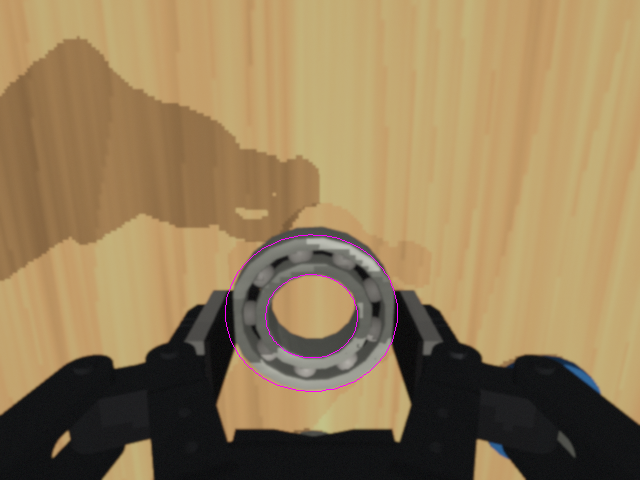

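```bash
python3 -m jog '{"slide":[[30,25,-3],[65,55,-5],[100,85,-8],[135,115,-8],[155,135,-8],[165.5,143,-8],[165.5,143,-8],[165.5,143,-8],[165.5,143,-8]],"turn":[[0,0,0],[0,0,0],[0,0,0],[0,-0.001,0],[0,-0.001,0],[0,-0.001,0],[0,-0.001,0],[0,-0.001,0],[0,-0.001,0]],"gripper":[46,46,46,46,46,46,46,46,46]}'
cat >> look.py <<'E'
def both(name,key,dz,foot,R0):
    # one picture: foot and held ring in the same frame
    P=ctrl.camera_params("wrist"); p,_=tool(); img=ctrl.grab_frame("wrist")[:,:,::-1].copy(); z=p[2]+dz
    a=fit(img,"w",R0,foot,P=P); c=[(z,r) for _,r in CIR[key]]; b=fit(img,"w",p[:2],c,P=P)
    print("tcp",p.round(4),"foot",np.round(a,4),"ring",np.round(b,4),"move world mm",np.round([1000*(a[1]-b[1]),1000*(a[2]-b[2])],1))
    for f,cc in((a,foot),(b,c)):
        for zz,r in cc: cv2.polylines(img,[np.round(proj("w",circ(f[1],f[2],zz,r),P)).astype(int).reshape(-1,1,2)],True,(255,0,255),1)
    cv2.imwrite(f"pics/{name}.png",img)
E
python3 - <<'E'
from look import *
both("w13","open",.008,[(.012,.044)],(.638,.17)); go(.638,.17,.095)
E
```

```text
clock: 11.9
ee_pos: [0.6352, 0.1733, 0.1346]
tool_rot: [-0.001, 1.0, 0.002, -0.001]
force: [0.5, -0.6, -1.0]
finger_gap: 0.0557
tcp [0.6352 0.1733 0.1346] foot [50.4163  0.638   0.1718] ring [97.2121  0.6335  0.1735] move world mm [ 4.5 -1.8]
slide [2.4, 3.1, 39.8] turn [-0.0026, 0.0005, 0.0042]
```

View pics/w13.png

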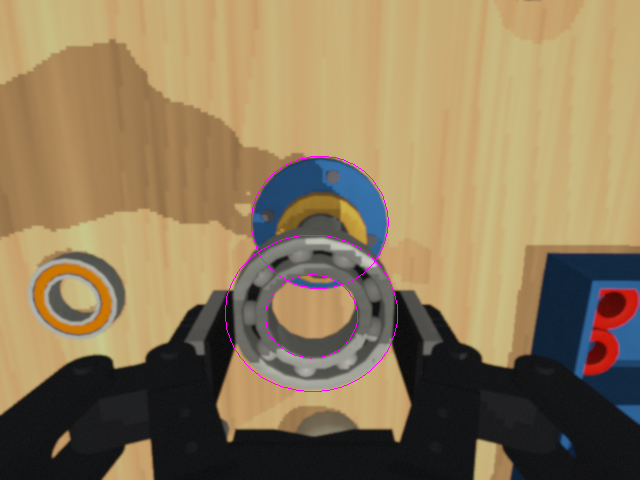

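```bash
python3 -m jog '{"slide":[[3,2,15],[3,2,38],[3,2,38],[3,2,38]],"turn":[[0,0,0.004],[0,0,0.004],[0,0,0.004],[0,0,0.004]],"gripper":[46,46,46,46]}'
python3 - <<'E'
from look import *
both("w14","open",.008,[(.012,.044)],(.638,.17)); go(.6385,.1698,.05)
E
```

```text
clock: 12.35
ee_pos: [0.6378, 0.1714, 0.096]
tool_rot: [-0.001, 1.0, 0.001, -0.001]
force: [0.6, -0.9, -1.6]
finger_gap: 0.0554
tcp [0.6378 0.1714 0.096 ] foot [52.5734  0.6375  0.171 ] ring [91.3172  0.636   0.1722] move world mm [ 1.5 -1.2]
slide [-0.2, 2.0, 47.0] turn [-0.003, 0.0001, 0.0007]
```

View pics/w14.png

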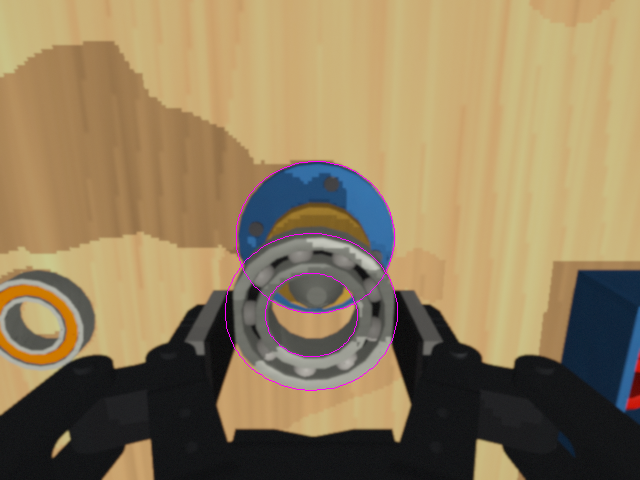

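```bash
python3 -m jog '{"slide":[[0.8,1.3,12],[0.8,1.3,24],[0.8,1.3,34],[0.8,1.3,41],[0.8,1.3,43],[0.8,1.3,43]],"turn":[[0,0,0],[0,0,0],[0,0,0],[0,0,0],[0,0,0],[0,0,0]],"gripper":[46,46,46,46,46,46]}'
python3 - <<'E'
from look import *
a=ctrl.grab_frame("side")[:,:,::-1][220:340,150:310]; b=ctrl.grab_frame("wrist")[:,:,::-1]
cv2.imwrite("pics/c15.png",np.hstack([cv2.resize(a,(400,300)),cv2.resize(b,(400,300))]));go(.638,.17,.049)
E
```

```text
clock: 13.0
ee_pos: [0.6393, 0.1705, 0.0535]
tool_rot: [-0.001, 1.0, 0.0, -0.0]
force: [-0.2, 0.9, -2.1]
finger_gap: 0.0559
slide [-1.8, 0.7, 5.4] turn [-0.0034, -0.0007, 0.0008]
```

View pics/c15.png

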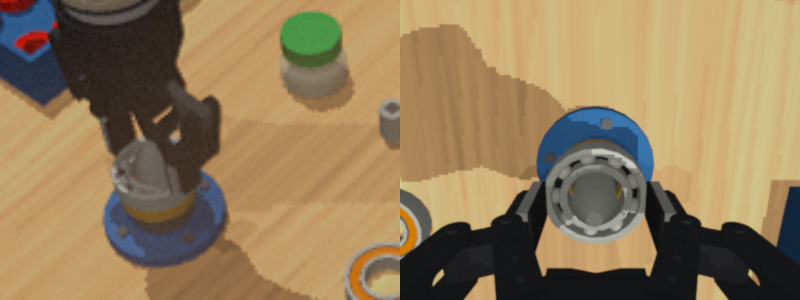

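Bearing is on the shaft with no contact force. I'll lower the rest and watch for contact.

```bash
python3 -m jog '{"slide":[[-0.5,0.2,2],[-0.5,0.2,4],[-0.5,0.2,4],[-0.5,0.2,4]],"turn":[[0,0,0],[0,0,0],[0,0,0],[0,0,0]],"gripper":[46,46,46,46]}'
```

```text
clock: 13.5
ee_pos: [0.6393, 0.1704, 0.0504]
tool_rot: [-0.002, 1.0, 0.0, 0.0]
force: [0.6, 1.9, -1.1]
finger_gap: 0.0556
```

```bash
python3 -m jog '{"slide":[[0,0,2],[0,0,2],[0,0,2]],"turn":[[0,0,0],[0,0,0],[0,0,0]],"gripper":[46,46,46]}'
```

```text
clock: 13.8
ee_pos: [0.6396, 0.1706, 0.0494]
tool_rot: [-0.002, 1.0, 0.0, 0.001]
force: [-1.8, -0.6, 5.4]
finger_gap: 0.0557
```

```bash
python3 -m jog '{"slide":[[0,0,0],[0,0,0],[0,0,0],[0,0,0],[0,0,0]],"turn":[[0,0,0],[0,0,0],[0,0,0],[0,0,0],[0,0,0]],"gripper":[64,78,78,78,78]}'
python3 -m jog '{"slide":[[0,0,-15],[0,0,-40],[0,30,-80],[0,70,-85],[0,80,-85],[0,80,-85]],"turn":[[0,0,0],[0,0,0],[0,0,0],[0,0,0],[0,0,0],[0,0,0]],"gripper":[78,78,78,78,78,78]}'
python3 - <<'E'
from look import *
look("w16","open",(.638,.17),[(.057,.030),(.057,.016)]); go(.4845,-.1225,.12)
E
```

```text
clock: 14.3
ee_pos: [0.6396, 0.1706, 0.0492]
tool_rot: [-0.002, 1.0, 0.0, 0.001]
force: [0.0, 0.7, -0.0]
finger_gap: 0.078
clock: 14.9
ee_pos: [0.6401, 0.0865, 0.1348]
tool_rot: [-0.001, 1.0, -0.002, 0.001]
force: [-0.2, -0.2, -0.1]
finger_gap: 0.0784
tcp [0.6401 0.0865 0.1348] fit [120.      0.639   0.17 ]
slide [-154.7, 212.5, 13.3] turn [-0.0039, -0.0016, -0.0013]
```

View pics/w16.png

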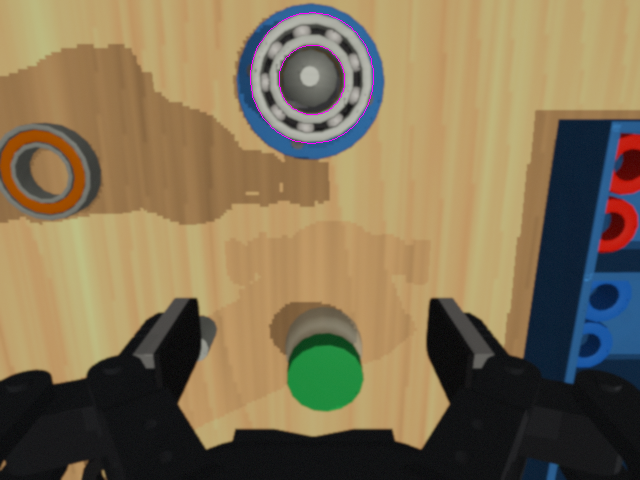

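```bash
python3 -m jog '{"slide":[[-30,40,0],[-60,80,0],[-90,120,0],[-120,160,5],[-145,200,10],[-154.7,212.5,13],[-154.7,212.5,13],[-154.7,212.5,13],[-154.7,212.5,13]],"turn":[[0,0,0],[0,0,0],[-0.003,0,0],[-0.003,-0.001,-0.001],[-0.003,-0.001,-0.001],[-0.003,-0.001,-0.001],[-0.003,-0.001,-0.001],[-0.003,-0.001,-0.001],[-0.003,-0.001,-0.001]],"gripper":[76,76,76,76,76,76,76,76,76]}'
python3 - <<'E'
from look import *
f=look("w17","collar",(.4845,-.1225)); go(f[1],f[2],.004)
E
```

```text
clock: 15.85
ee_pos: [0.4865, -0.1194, 0.1206]
tool_rot: [-0.001, 1.0, 0.002, 0.001]
force: [0.1, -0.1, 0.2]
finger_gap: 0.0758
tcp [ 0.4865 -0.1194  0.1206] fit [119.5883   0.4845  -0.1218]
slide [-2.1, 2.3, 116.5] turn [-0.0025, -0.0025, 0.0043]
```

View pics/w17.png

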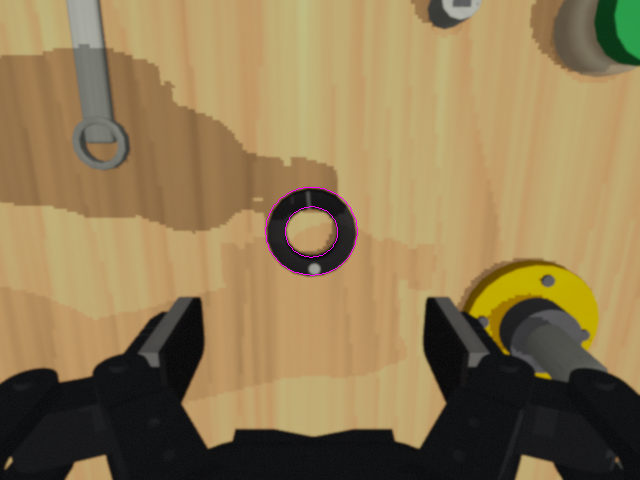

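Run:
```python
from h import *
C=camrel();P={"intrinsics":ctrl.camera_params("wrist")["intrinsics"],"T":C}
for g in (.0278,.030):
  for y in(-.011,):
    for t in(-.012,-.008,-.004,0,.004): print(g,y,t,proj("w",[[-g,y,t],[g,y,t]],P).round(1).tolist())
a=cv2.imread("pics/w12_raw.png")[270:390,190:440]; cv2.imwrite("pics/c18.png",cv2.resize(a,None,fx=3.2,fy=3.2,interpolation=cv2.INTER_NEAREST))
```

```text
0.0278 -0.011 -0.012 [[232.7, 293.7], [399.9, 293.4]]
0.0278 -0.011 -0.008 [[234.8, 288.8], [397.6, 288.5]]
0.0278 -0.011 -0.004 [[236.8, 284.1], [395.4, 283.9]]
0.0278 -0.011 0 [[238.7, 279.7], [393.4, 279.5]]
0.0278 -0.011 0.004 [[240.6, 275.5], [391.4, 275.3]]
0.03 -0.011 -0.012 [[226.1, 293.7], [406.5, 293.4]]
0.03 -0.011 -0.008 [[228.4, 288.8], [404.0, 288.5]]
0.03 -0.011 -0.004 [[230.6, 284.2], [401.7, 283.9]]
0.03 -0.011 0 [[232.6, 279.7], [399.5, 279.5]]
0.03 -0.011 0.004 [[234.6, 275.6], [397.4, 275.3]]
```

View pics/c18.png

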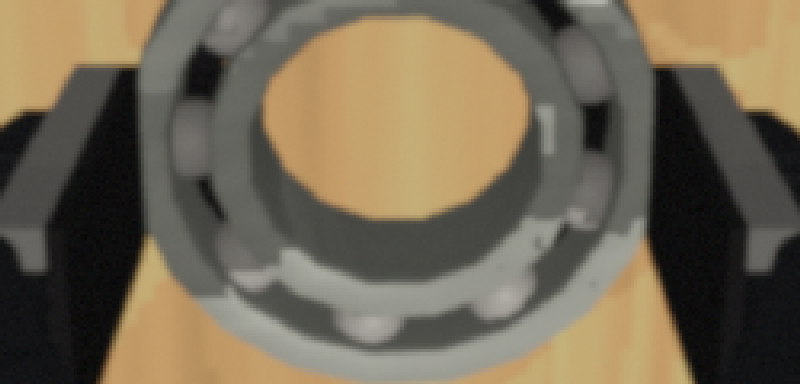

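Run:
```python
from h import *
p=np.array([.4784,-.3171,.0634])
for t in(-.012,-.008,-.004,0,.004):
    print(t,[proj("side",[p+[sx*.027,sy*.011,-t]]).round(1).tolist()[0] for sx in(-1,1) for sy in(-1,1)])
a=cv2.imread("pics/side4.png")[150:190,405:465]; cv2.imwrite("pics/c19.png",cv2.resize(a,None,fx=12,fy=12,interpolation=cv2.INTER_NEAREST))
```

```text
-0.012 [[447.6, 175.7], [442.4, 181.1], [424.7, 165.9], [419.3, 171.2]]
-0.008 [[447.3, 177.2], [442.1, 182.7], [424.5, 167.4], [419.1, 172.7]]
-0.004 [[447.0, 178.7], [441.8, 184.2], [424.3, 169.0], [418.9, 174.2]]
0 [[446.7, 180.2], [441.5, 185.7], [424.0, 170.5], [418.7, 175.7]]
0.004 [[446.4, 181.7], [441.2, 187.2], [423.8, 171.9], [418.4, 177.2]]
```

View pics/c19.png

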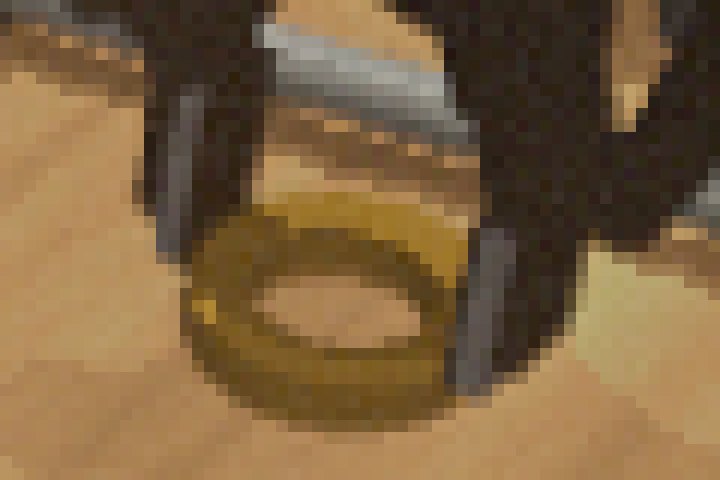

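Run:
```python
from fit import *
im=cv2.imread("pics/side4.png"); P=ctrl.camera_params("side")
for z in np.arange(.056,.092,.004):
    f=fit(im,"side",(.478,-.316),[(z,.027),(z,.016),(z-.012,.027)],P=P); print(round(z,3),np.round(f,4))
for n in ("top",):
    pass
```

```text
0.056 [29.4428  0.4755 -0.3178]
0.06 [47.7407  0.4822 -0.3233]
0.064 [48.1774  0.4797 -0.3188]
0.068 [48.5906  0.4775 -0.314 ]
0.072 [53.3     0.481  -0.3213]
0.076 [53.3252  0.479  -0.3168]
0.08 [53.234  0.477 -0.312]
0.084 [53.2926  0.4747 -0.308 ]
0.088 [52.3807  0.486  -0.324 ]
```

```bash
python3 -m jog '{"slide":[[-1,1,40],[-2,2.3,80],[-2,2.3,105],[-2,2.3,115],[-2,2.3,115],[-2,2.3,115],[-2,2.3,115],[-2,2.3,115],[-2,2.3,115],[-2,2.3,115],[-2,2.3,115]],"turn":[[0,0,0],[-0.002,-0.002,0.004],[-0.002,-0.002,0.004],[-0.002,-0.002,0.004],[-0.002,-0.002,0.004],[-0.002,-0.002,0.004],[-0.002,-0.002,0.004],[-0.002,-0.002,0.004],[-0.002,-0.002,0.004],[-0.002,-0.002,0.004],[-0.002,-0.002,0.004]],"gripper":[76,76,76,76,76,76,42,42,42,42,42]}'
python3 -m jog '{"slide":[[0,0,-15],[0,0,-50],[0,0,-90],[0,0,-125],[0,0,-125],[0,0,-125]],"turn":[[0,0,0],[0,0,0],[0,0,0],[0,0,0],[0,0,0],[0,0,0]],"gripper":[42,42,42,42,42,42]}'
python3 - <<'E'
from look import *
f=inhand("w20","collar",.007)
print("up"); go(.638,.17,.135)
E
```

```text
clock: 17.0
ee_pos: [0.4821, -0.122, 0.0099]
tool_rot: [0.001, 1.0, 0.0, -0.001]
force: [-11.5, 2.0, 33.6]
finger_gap: 0.0421
clock: 17.6
ee_pos: [0.4827, -0.1221, 0.1363]
tool_rot: [0.002, 1.0, -0.0, 0.0]
force: [0.6, -0.5, -0.3]
finger_gap: 0.0421
tcp [ 0.4827 -0.1221  0.1363] fit [41.3893  0.4874 -0.1268]
off tool xy mm [ 4.8  4.8 -7. ]
up
slide [156.1, -292.0, -1.0] turn [0.0025, 0.0021, -0.0002]
```

View pics/w20.png

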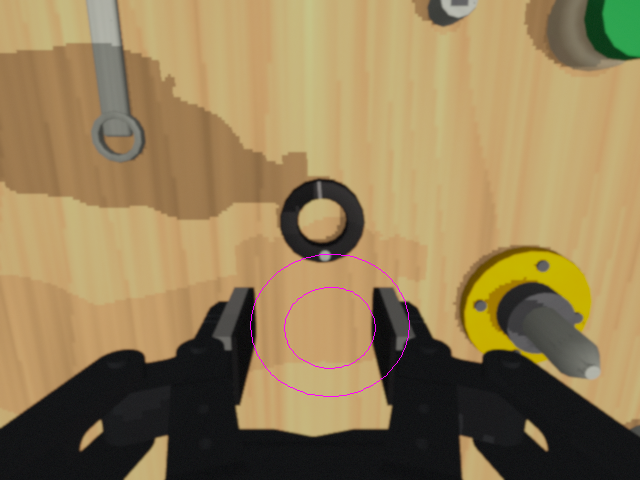

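```bash
python3 -m jog '{"slide":[[0,0,8],[0,0,16],[0,0,16]],"turn":[[0,0,0],[0,0,0],[0,0,0]],"gripper":[76,76,76]}'
python3 - <<'E'
from look import *
f=look("w21","collar",(.485,-.121)); go(f[1],f[2],-.002)
f=look("w21b","collar",(.485,-.121)); go(f[1],f[2],-.002)
E
```

```text
clock: 17.95
ee_pos: [0.4801, -0.1217, 0.1167]
tool_rot: [0.001, 1.0, 0.0, -0.004]
force: [-0.3, 1.0, 0.3]
finger_gap: 0.0762
tcp [ 0.4801 -0.1217  0.1167] fit [119.4556   0.4872  -0.1218]
slide [7.3, -0.1, 119.4] turn [0.0015, 0.0059, 0.0001]
tcp [ 0.4807 -0.1217  0.1174] fit [119.3599   0.4872  -0.1218]
slide [6.6, -0.2, 120.0] turn [0.0018, 0.0045, 0.0002]
```

View pics/w21.png

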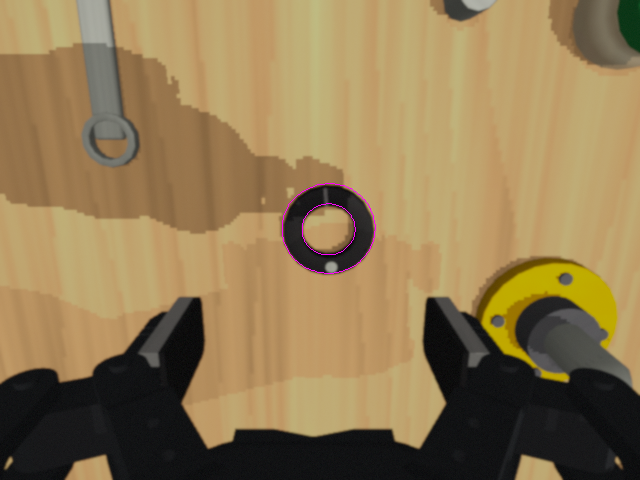

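```bash
python3 -m jog '{"slide":[[4,0,20],[6.7,-0.1,50],[6.7,-0.1,85],[6.7,-0.1,85],[6.7,-0.1,85]],"turn":[[0,0,0],[0.002,0.005,0],[0.002,0.005,0],[0.002,0.005,0],[0.002,0.005,0]],"gripper":[76,76,76,76,76]}'
python3 - <<'E'
from look import *
go(.4872,-.1218,-.002)
b=ctrl.grab_frame("wrist")[:,:,::-1]; cv2.imwrite("pics/w22.png",b); go(.4872,-.1218,-.002)
E
```

```text
clock: 18.55
ee_pos: [0.4875, -0.1215, 0.033]
tool_rot: [-0.0, 1.0, 0.0, -0.0]
force: [-0.7, 0.1, 0.0]
finger_gap: 0.0762
slide [-0.3, 0.3, 35.0] turn [-0.0006, 0.0005, 0.0005]
slide [-1.2, 0.1, 35.9] turn [-0.0002, -0.002, 0.0003]
```

View pics/w22.png

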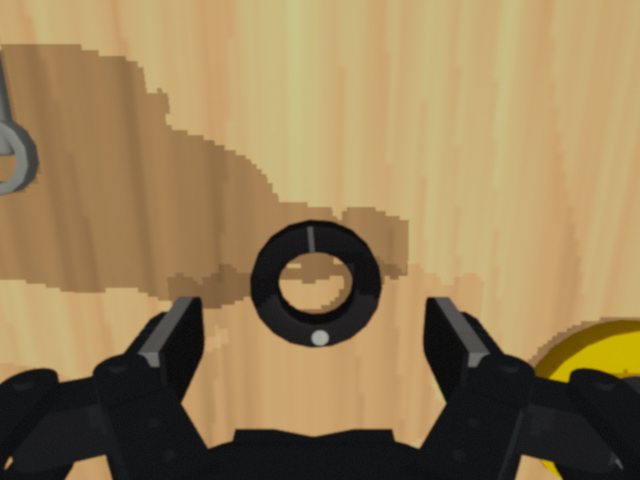

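```bash
python3 -m jog '{"slide":[[-0.3,0,15],[-0.3,0,28],[-0.3,0,35],[-0.3,0,35],[-0.3,0,35],[-0.3,0,35],[-0.3,0,35],[-0.3,0,35],[-0.3,0,35]],"turn":[[0,0,0],[0,0,0],[0,0,0],[0,0,0],[0,0,0],[0,0,0],[0,0,0],[0,0,0],[0,0,0]],"gripper":[76,76,76,76,42,42,42,42,42]}'
```

```text
clock: 19.5
ee_pos: [0.4885, -0.1217, 0.0003]
tool_rot: [0.0, 1.0, -0.0, 0.002]
force: [-1.6, 0.5, 7.0]
finger_gap: 0.0535
```

```bash
python3 -m jog '{"slide":[[0,0,-15],[0,0,-50],[0,0,-90],[0,0,-130],[0,0,-130],[0,0,-130]],"turn":[[0,0,0],[0,0,0],[0,0,0],[0,0,0],[0,0,0],[0,0,0]],"gripper":[42,42,42,42,42,42]}'
python3 - <<'E'
from look import *
f=inhand("w23","collar",.0115)
print("up"); go(.6385,.17,.135)
E
```

```text
clock: 20.1
ee_pos: [0.4881, -0.122, 0.1311]
tool_rot: [0.001, 1.0, -0.0, 0.002]
force: [-0.3, -0.2, -1.3]
finger_gap: 0.053
tcp [ 0.4881 -0.122   0.1311] fit [84.8737  0.4861 -0.1227]
off tool xy mm [ -1.9   0.8 -11.5]
up
slide [151.2, -291.9, -4.9] turn [0.0005, -0.0019, -0.0007]
```

View pics/w23.png

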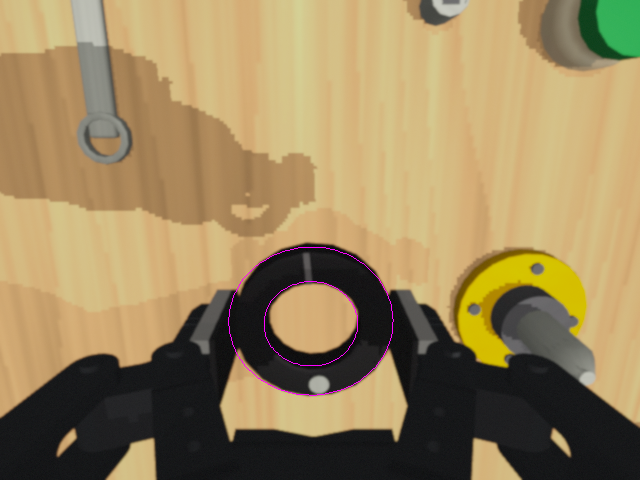

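```bash
python3 -m jog '{"slide":[[25,-40,-3],[50,-80,-5],[70,-125,-5],[90,-170,-5],[110,-215,-5],[130,-255,-5],[145,-280,-5],[150.5,-291,-5],[150.5,-291,-5],[150.5,-291,-5],[150.5,-291,-5]],"turn":[[0,0,0],[0,0,0],[0,-0.002,0],[0,-0.002,-0.001],[0,-0.002,-0.001],[0,-0.002,-0.001],[0,-0.002,-0.001],[0,-0.002,-0.001],[0,-0.002,-0.001],[0,-0.002,-0.001],[0,-0.002,-0.001]],"gripper":[42,42,42,42,42,42,42,42,42,42,42]}'
python3 - <<'E'
from look import *
both("w24","collar",.0115,[(.057,.030),(.012,.044)],(.6385,.17)); go(.6385,.17,.1)
E
```

```text
clock: 21.25
ee_pos: [0.6373, 0.1657, 0.1344]
tool_rot: [0.002, 1.0, -0.001, -0.001]
force: [0.5, -0.1, -1.1]
finger_gap: 0.053
tcp [0.6373 0.1657 0.1344] foot [91.5904  0.6377  0.1703] ring [83.7321  0.6356  0.1655] move world mm [2.2 4.8]
slide [1.0, -4.0, 34.7] turn [0.0028, 0.0011, -0.0028]
```

View pics/w24.png

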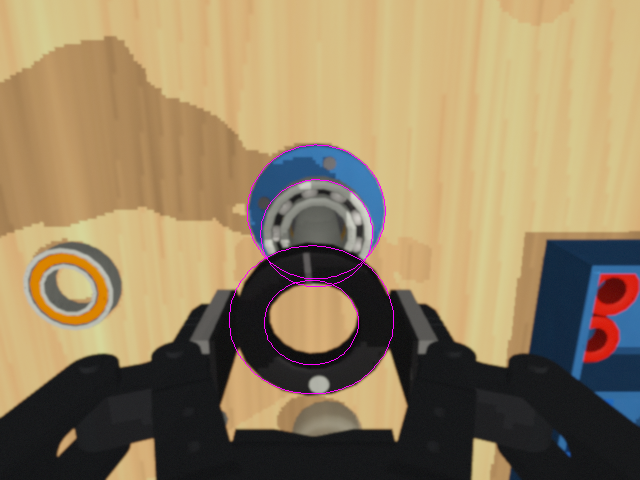

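```bash
python3 -m jog '{"slide":[[1.3,-4.4,12],[1.3,-4.4,33],[1.3,-4.4,33],[1.3,-4.4,33]],"turn":[[0.002,0.001,-0.002],[0.002,0.001,-0.002],[0.002,0.001,-0.002],[0.002,0.001,-0.002]],"gripper":[42,42,42,42]}'
python3 - <<'E'
from look import *
both("w25","collar",.0115,[(.012,.044)],(.638,.17)); go(.6385,.17,.058)
E
```

```text
clock: 21.7
ee_pos: [0.6384, 0.1697, 0.1011]
tool_rot: [0.001, 1.0, -0.001, -0.001]
force: [0.7, -0.2, -0.3]
finger_gap: 0.0528
tcp [0.6384 0.1697 0.1011] foot [47.3475  0.6382  0.1715] ring [82.3563  0.6376  0.1692] move world mm [0.6 2.3]
slide [-0.6, 0.1, 44.0] turn [0.0007, -0.0003, -0.0012]
```

View pics/w25.png

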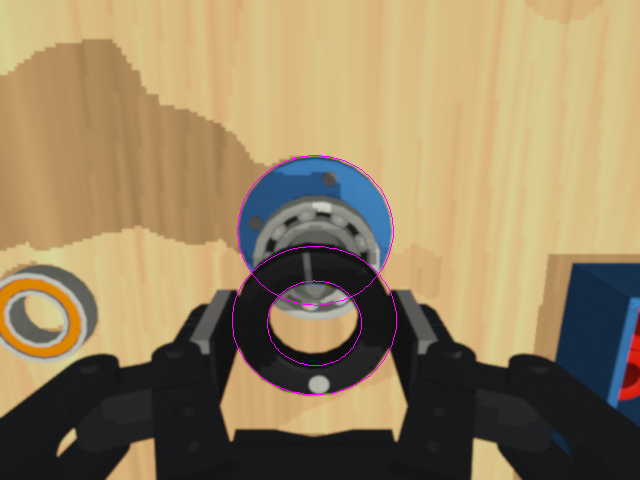

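```bash
python3 -m jog '{"slide":[[0,-0.8,12],[0,-0.8,24],[0,-0.8,34],[0,-0.8,40],[0,-0.8,40]],"turn":[[0,0,0],[0,0,0],[0,0,0],[0,0,0],[0,0,0]],"gripper":[42,42,42,42,42]}'
python3 - <<'E'
from look import *
a=ctrl.grab_frame("side")[:,:,::-1][220:340,150:310]; b=ctrl.grab_frame("wrist")[:,:,::-1]
cv2.imwrite("pics/c26.png",np.hstack([cv2.resize(a,(400,300)),cv2.resize(b,(400,300))]));go(.6385,.17,.0573)
E
```

```text
clock: 22.25
ee_pos: [0.6381, 0.1705, 0.0603]
tool_rot: [0.001, 1.0, -0.001, -0.001]
force: [0.2, -1.2, -0.5]
finger_gap: 0.0534
slide [-0.6, 1.0, 4.6] turn [0.0006, -0.0003, -0.0012]
```

View pics/c26.png

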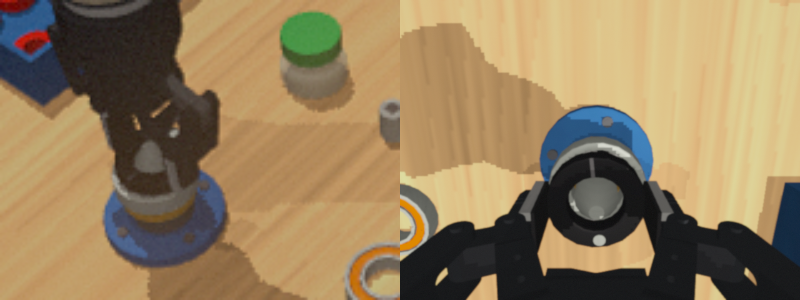

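```bash
python3 -m jog '{"slide":[[0,0.3,2],[0,0.3,3.5],[0,0.3,3.5]],"turn":[[0,0,0],[0,0,0],[0,0,0]],"gripper":[42,42,42]}'; python3 -m jog '{"slide":[[0,0,1],[0,0,1],[0,0,1]],"turn":[[0,0,0],[0,0,0],[0,0,0]],"gripper":[42,42,42]}'
```

```text
clock: 22.65
ee_pos: [0.6391, 0.1706, 0.0584]
tool_rot: [0.0, 1.0, -0.001, 0.0]
force: [0.8, 0.2, -1.0]
finger_gap: 0.0531
clock: 22.95
ee_pos: [0.6392, 0.1707, 0.0575]
tool_rot: [0.0, 1.0, -0.001, 0.0]
force: [-0.5, -0.5, -1.0]
finger_gap: 0.053
```

```bash
python3 -m jog '{"slide":[[0,0,1.5],[0,0,1.5],[0,0,1.5]],"turn":[[0,0,0],[0,0,0],[0,0,0]],"gripper":[42,42,42]}'
```

```text
clock: 23.25
ee_pos: [0.6393, 0.1707, 0.0574]
tool_rot: [0.0, 1.0, -0.001, 0.001]
force: [-1.8, -1.0, 4.6]
finger_gap: 0.0533
```

Contact (4.6 N). Release and retreat.

```bash
python3 -m jog '{"slide":[[0,0,0],[0,0,0],[0,0,0],[0,0,0]],"turn":[[0,0,0],[0,0,0],[0,0,0],[0,0,0]],"gripper":[62,78,78,78]}'
python3 -m jog '{"slide":[[0,0,-15],[0,0,-40],[0,30,-75],[0,70,-78],[0,80,-78],[0,80,-78]],"turn":[[0,0,0],[0,0,0],[0,0,0],[0,0,0],[0,0,0],[0,0,0]],"gripper":[80,80,80,80,80,80]}'
python3 - <<'E'
from look import *
look("w27","collar",(.638,.17),[(.069,.028),(.069,.016)]); go(.471,.1205,.12)
E
```

```text
clock: 23.65
ee_pos: [0.6393, 0.1707, 0.0572]
tool_rot: [0.0, 1.0, -0.001, 0.0]
force: [0.4, -0.0, -0.1]
finger_gap: 0.0778
clock: 24.25
ee_pos: [0.6396, 0.087, 0.1361]
tool_rot: [0.001, 1.0, -0.003, 0.001]
force: [0.3, 0.1, 0.6]
finger_gap: 0.0801
tcp [0.6396 0.087  0.1361] fit [97.8918  0.638   0.1675]
slide [-168.2, -29.8, 15.5] turn [0.0004, -0.001, -0.0033]
```

View pics/w27.png

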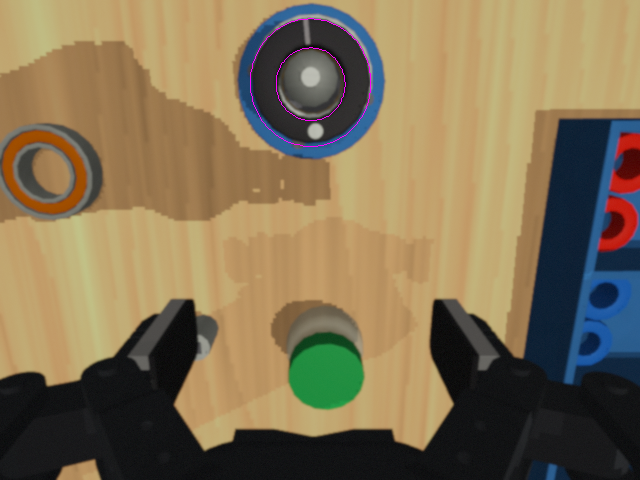

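```bash
python3 -m jog '{"slide":[[-40,-5,0],[-80,-12,0],[-120,-20,5],[-150,-26,10],[-168,-30,15],[-168,-30,15],[-168,-30,15],[-168,-30,15]],"turn":[[0,0,0],[0,0,0],[0,0,-0.003],[0,0,-0.003],[0,0,-0.003],[0,0,-0.003],[0,0,-0.003],[0,0,-0.003]],"gripper":[80,80,80,80,80,80,80,80]}'
python3 - <<'E'
from look import *
f=look("w28","sealed",(.471,.1205)); go(f[1],f[2],.0)
E
```

```text
clock: 25.1
ee_pos: [0.4728, 0.1215, 0.1207]
tool_rot: [-0.0, 1.0, -0.0, 0.001]
force: [0.6, -0.3, -0.9]
finger_gap: 0.0799
tcp [0.4728 0.1215 0.1207] fit [97.2127  0.472   0.1205]
slide [-1.1, 0.7, 120.7] turn [-0.0004, -0.0026, -0.0008]
```

View pics/w28.png

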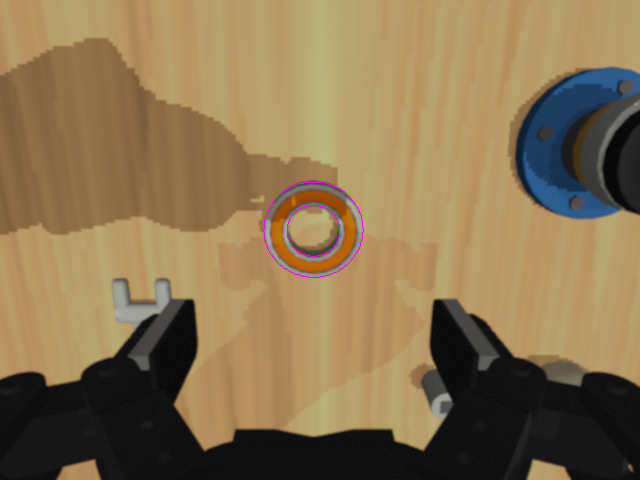

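```bash
python3 -c "
from h import *
for u,v in((113,283),(170,283),(168,320),(425,372),(440,412)): print(u,v,ray('wrist',u,v,.008).round(3))"
```

```text
113 283 [0.343 0.083 0.008]
170 283 [0.38  0.083 0.008]
168 320 [0.376 0.057 0.008]
425 372 [0.549 0.017 0.008]
440 412 [ 0.562 -0.016  0.008]
```

Clear of the fingers (they span x 0.415–0.53 at y≈0.12). Descend and grip.

```bash
python3 -m jog '{"slide":[[-0.8,0.7,40],[-0.8,0.7,80],[-0.8,0.7,108],[-0.8,0.7,120],[-0.8,0.7,120],[-0.8,0.7,120],[-0.8,0.7,120],[-0.8,0.7,120],[-0.8,0.7,120],[-0.8,0.7,120]],"turn":[[0,0,0],[0,-0.001,0],[0,-0.001,0],[0,-0.001,0],[0,-0.001,0],[0,-0.001,0],[0,-0.001,0],[0,-0.001,0],[0,-0.001,0],[0,-0.001,0]],"gripper":[80,80,80,80,80,46,46,46,46,46]}'
python3 -m jog '{"slide":[[0,0,-15],[0,0,-50],[0,0,-90],[0,0,-130],[0,0,-130],[0,0,-130]],"turn":[[0,0,0],[0,0,0],[0,0,0],[0,0,0],[0,0,0],[0,0,0]],"gripper":[46,46,46,46,46,46]}'
python3 - <<'E'
from look import *
f=inhand("w29","sealed",.0125)
print("up"); go(.63,-.186,.135); go(.63,-.27,.135)
E
```

```text
clock: 26.15
ee_pos: [0.4734, 0.1208, 0.0028]
tool_rot: [-0.001, 1.0, -0.001, 0.002]
force: [-1.9, -0.2, 5.5]
finger_gap: 0.0572
clock: 26.75
ee_pos: [0.4732, 0.1204, 0.1343]
tool_rot: [-0.001, 1.0, -0.001, 0.004]
force: [-0.2, -0.3, -3.0]
finger_gap: 0.0572
tcp [0.4732 0.1204 0.1343] fit [105.2503   0.4719   0.1199]
off tool xy mm [ -1.1   0.5 -12.5]
up
slide [158.3, 305.7, -1.5] turn [-0.0006, -0.0048, -0.0016]
slide [158.5, 389.7, -1.5] turn [-0.0006, -0.0048, -0.0016]
```

View pics/w29.png

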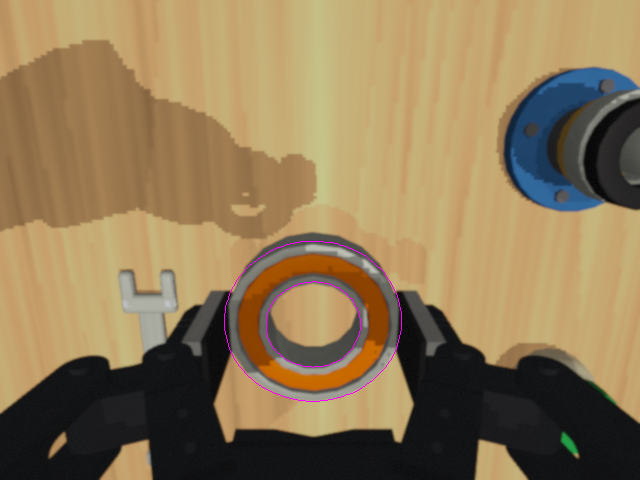

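```bash
python3 -m jog '{"slide":[[25,40,0],[45,85,-1],[60,130,-1],[75,175,-1],[95,220,-1],[115,265,-1],[135,310,-1],[148,350,-1],[158,380,-1],[158,387,-1],[158,387,-1],[158,387,-1]],"turn":[[0,0,0],[0,-0.004,-0.001],[0,-0.004,-0.001],[0,-0.004,-0.001],[0,-0.004,-0.001],[0,-0.004,-0.001],[0,-0.004,-0.001],[0,-0.004,-0.001],[0,-0.004,-0.001],[0,-0.004,-0.001],[0,-0.004,-0.001],[0,-0.004,-0.001]],"gripper":[46,46,46,46,46,46,46,46,46,46,46,46]}'
python3 - <<'E'
from look import *
f=look("w30","yellow",(.63,-.186)); go(f[1]+.0005,f[2],.135)
E
```

```text
clock: 28.0
ee_pos: [0.6287, -0.2646, 0.1329]
tool_rot: [-0.002, 1.0, 0.001, -0.001]
force: [0.8, 1.4, -2.3]
finger_gap: 0.0571
tcp [ 0.6287 -0.2646  0.1329] fit [60.      0.6292 -0.1862]
slide [0.8, -77.8, -1.2] turn [-0.0035, 0.0012, 0.0028]
```

View pics/w30.png

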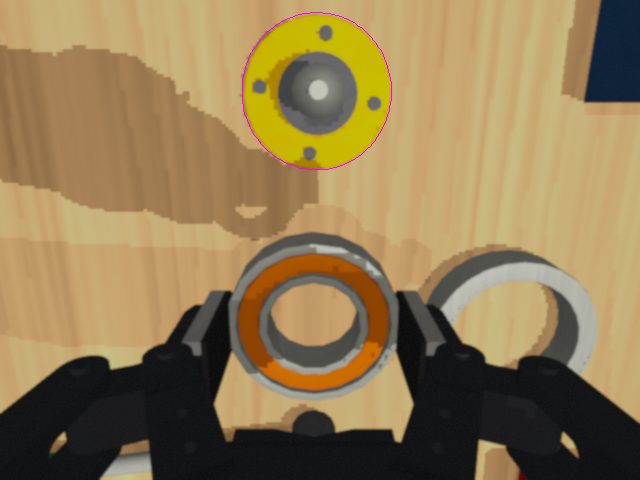

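Yellow foot fits at (0.629, −0.186).

```bash
python3 -m jog '{"slide":[[0,-40,0],[0.8,-77,-1],[0.8,-78,-1],[0.8,-78,-1],[0.8,-78,-1]],"turn":[[0,0,0],[-0.003,0.001,0.003],[-0.003,0.001,0.003],[-0.003,0.001,0.003],[-0.003,0.001,0.003]],"gripper":[46,46,46,46,46]}'
python3 - <<'E'
from look import *
both("w31","sealed",.0125,[(.012,.044)],(.6292,-.1862)); go(.6295,-.1862,.1)
E
```

```text
clock: 28.55
ee_pos: [0.6295, -0.186, 0.1349]
tool_rot: [0.0, 1.0, 0.0, -0.0]
force: [0.5, -1.0, -1.4]
finger_gap: 0.0575
tcp [ 0.6295 -0.186   0.1349] foot [48.4365  0.6299 -0.1857] ring [104.7781   0.6282  -0.187 ] move world mm [1.7 1.3]
slide [0.1, -0.7, 34.8] turn [0.0007, 0.0007, -0.0009]
```

```bash
python3 -m jog '{"slide":[[0.5,-0.7,12],[0.5,-0.7,34],[0.5,-0.7,34],[0.5,-0.7,34]],"turn":[[0,0,0],[0,0,0],[0,0,0],[0,0,0]],"gripper":[46,46,46,46]}'
python3 - <<'E'
from look import *
both("w32","sealed",.0125,[(.012,.044)],(.6292,-.1862)); go(.6295,-.1862,.0328)
E
```

```text
clock: 29.0
ee_pos: [0.6291, -0.1868, 0.0998]
tool_rot: [0.0, 1.0, -0.001, -0.001]
force: [1.1, 0.1, -1.2]
finger_gap: 0.0572
tcp [ 0.6291 -0.1868  0.0998] foot [50.0045  0.6299 -0.1857] ring [98.2042  0.6279 -0.1878] move world mm [2.1 2.1]
slide [-0.5, -0.5, 68.0] turn [0.0007, 0.0004, -0.0017]
```

View pics/w32.png

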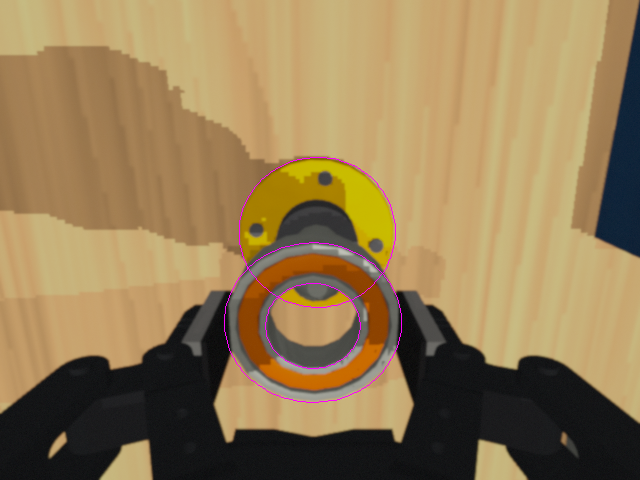

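```bash
python3 -m jog '{"slide":[[0.7,-1,12],[0.7,-1,24],[0.7,-1,36],[0.7,-1,46],[0.7,-1,52],[0.7,-1,52]],"turn":[[0,0,0],[0,0,0],[0,0,0],[0,0,0],[0,0,0],[0,0,0]],"gripper":[46,46,46,46,46,46]}'
python3 - <<'E'
from look import *
a=ctrl.grab_frame("side")[:,:,::-1][130:250,260:420]; b=ctrl.grab_frame("wrist")[:,:,::-1]
cv2.imwrite("pics/c33.png",np.hstack([cv2.resize(a,(400,300)),cv2.resize(b,(400,300))]));go(.6295,-.1862,.0328)
E
```

```text
clock: 29.65
ee_pos: [0.6298, -0.1856, 0.0473]
tool_rot: [0.0, 1.0, -0.001, -0.002]
force: [-0.2, 0.2, -1.8]
finger_gap: 0.0572
slide [-1.4, 0.4, 16.0] turn [0.0007, 0.0001, -0.0017]
```

View pics/c33.png

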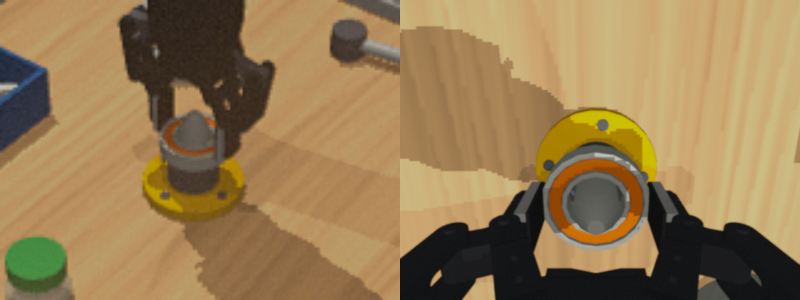

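```bash
python3 -m jog '{"slide":[[-0.4,0.2,6],[-0.4,0.2,11],[-0.4,0.2,13.5],[-0.4,0.2,13.5]],"turn":[[0,0,0],[0,0,0],[0,0,0],[0,0,0]],"gripper":[46,46,46,46]}'; python3 -m jog '{"slide":[[0,0,1],[0,0,1.5],[0,0,1.5]],"turn":[[0,0,0],[0,0,0],[0,0,0]],"gripper":[46,46,46]}'
```

```text
clock: 30.15
ee_pos: [0.6301, -0.1859, 0.0347]
tool_rot: [0.0, 1.0, -0.001, -0.001]
force: [0.0, 0.8, -2.6]
finger_gap: 0.0574
clock: 30.45
ee_pos: [0.6301, -0.1859, 0.0333]
tool_rot: [0.0, 1.0, -0.001, -0.001]
force: [0.6, 0.4, -2.4]
finger_gap: 0.057
```

```bash
python3 -m jog '{"slide":[[0,0,1.5],[0,0,1.5],[0,0,1.5]],"turn":[[0,0,0],[0,0,0],[0,0,0]],"gripper":[46,46,46]}'
```

```text
clock: 30.75
ee_pos: [0.6303, -0.186, 0.033]
tool_rot: [0.0, 1.0, -0.001, -0.0]
force: [-3.1, -0.4, 6.4]
finger_gap: 0.0567
```

Contact on the shoulder. Release, retreat and check.

```bash
python3 -m jog '{"slide":[[0,0,0],[0,0,0],[0,0,0],[0,0,0]],"turn":[[0,0,0],[0,0,0],[0,0,0],[0,0,0]],"gripper":[66,82,82,82]}'
python3 -m jog '{"slide":[[0,0,-15],[0,0,-40],[0,30,-80],[0,70,-110],[0,80,-110],[0,80,-110]],"turn":[[0,0,0],[0,0,0],[0,0,0],[0,0,0],[0,0,0],[0,0,0]],"gripper":[82,82,82,82,82,82]}'
python3 - <<'E'
from look import *
look("w34","sealed",(.63,-.186),[(.045,.030),(.045,.016)])
t=ctrl.grab_frame("top")[:,:,::-1]; s=ctrl.grab_frame("side")[:,:,::-1]
cv2.imwrite("pics/top34.png",t); cv2.imwrite("pics/side34.png",s)
cv2.imwrite("pics/c34.png",np.vstack([np.hstack([cv2.resize(s[250:340,160:280],(400,300)),cv2.resize(s[145:235,280:400],(400,300))]),cv2.resize(t[140:290,180:480],(800,300))[:, :800]]))
for k in("jar",): print(fit(t,"top",(.645,-.003),CIR[k]),fit(s,"side",(.645,-.003),CIR[k]))
E
```

```text
clock: 31.15
ee_pos: [0.6304, -0.186, 0.0328]
tool_rot: [0.0, 1.0, -0.001, -0.0]
force: [0.0, -0.0, -0.1]
finger_gap: 0.0821
clock: 31.75
ee_pos: [0.63, -0.2698, 0.1445]
tool_rot: [0.002, 1.0, -0.004, 0.001]
force: [-1.1, -0.2, -1.0]
finger_gap: 0.0818
tcp [ 0.63   -0.2698  0.1445] fit [117.9157   0.6295  -0.1872]
(np.float64(52.5782882235003), np.float64(0.6449999999999999), np.float64(-0.0032500000000000055)) (np.float64(45.95951232328488), np.float64(0.6459999999999999), np.float64(-0.0035000000000000057))
```

View pics/c34.png

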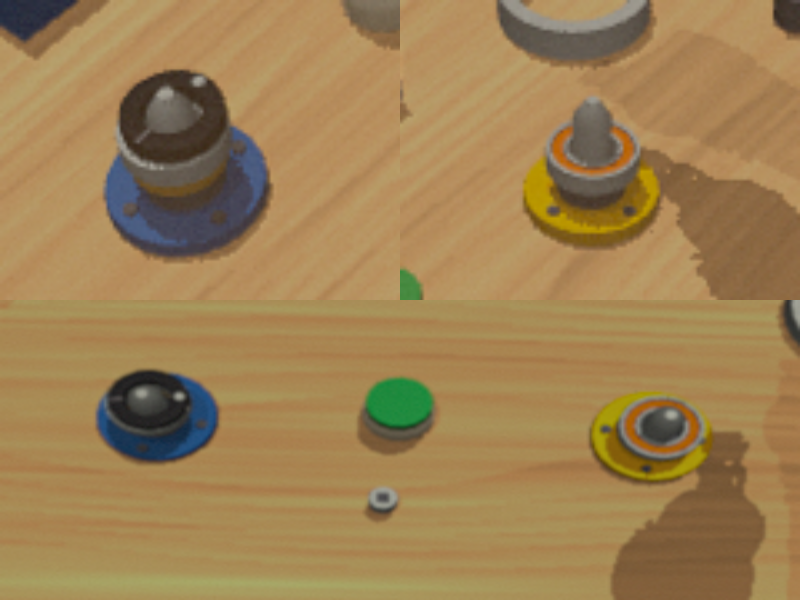

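View pics/w34.png

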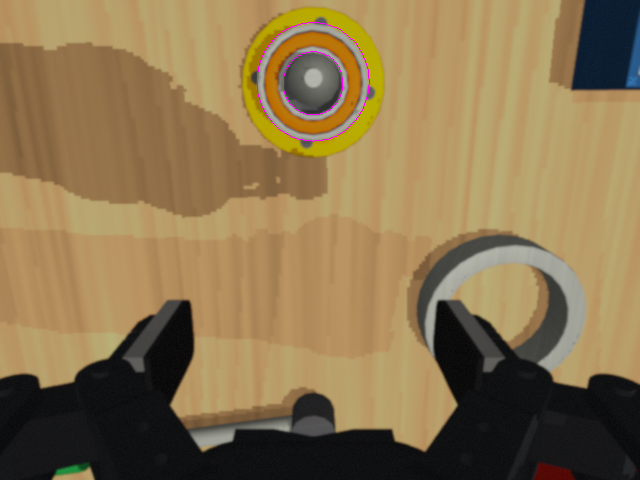

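Run:
```python
from fit import *
s=cv2.imread("pics/side34.png");t=cv2.imread("pics/top34.png")
for n,im in(("side",s),("top",t)):
    for z in(.066,.069,.072,.075): print(n,"collar",z,np.round(fit(im,n,(.638,.17),[(z,.028),(z,.016)]),4))
    for z in(.042,.045,.048,.051): print(n,"sealed",z,np.round(fit(im,n,(.6295,-.187),[(z,.03),(z,.016)]),4))
    c=[]
    for X,z,r in(((.6385,.169),.069,.028),((.6298,-.1868),.045,.03)):
        p=proj(n,[*X,z])[0].astype(int)-25; i=cv2.resize(im[p[1]:p[1]+50,p[0]:p[0]+50],(400,400),interpolation=cv2.INTER_NEAREST)
        cv2.polylines(i,[((proj(n,circ(*X,z,r))-p+.5)*8).astype(int).reshape(-1,1,2)],True,(255,0,255),1); c.append(i)
    cv2.imwrite(f"pics/c35{n}.png",np.hstack(c))
```

```text
side collar 0.066 [60.132   0.6395  0.167 ]
side collar 0.069 [59.93    0.6375  0.1685]
side collar 0.072 [59.6886  0.6352  0.1703]
side collar 0.075 [59.4811  0.6332  0.1718]
side sealed 0.042 [44.8551  0.6275 -0.191 ]
side sealed 0.045 [44.763   0.6255 -0.1882]
side sealed 0.048 [44.6066  0.6232 -0.1852]
side sealed 0.051 [43.8115  0.6252 -0.182 ]
top collar 0.066 [57.95    0.6387  0.1682]
top collar 0.069 [57.9672  0.6377  0.1678]
top collar 0.072 [57.895   0.637   0.1672]
top collar 0.075 [57.8555  0.636   0.1665]
top sealed 0.042 [81.6266  0.6312 -0.1872]
top sealed 0.045 [82.6256  0.6305 -0.1865]
top sealed 0.048 [83.5815  0.6295 -0.186 ]
top sealed 0.051 [84.4339  0.6287 -0.1855]
```

View pics/c35side.png

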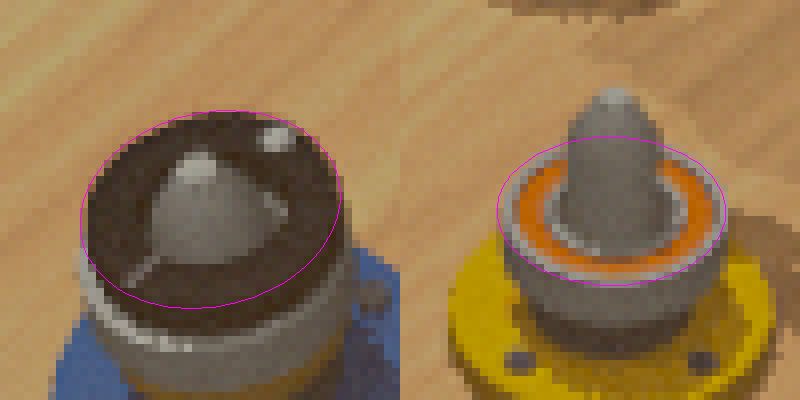

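Top and side fits agree at the expected top heights: 69 mm for the stack and 45 mm for the sealed bearing, flat. The jar has not moved.

```bash
python3 -c "
from workcell import ctrl
print(ctrl.hand_in(), ctrl.state()['clock'])"
```

```text
the job is handed in; nothing more can be done
the job is handed in; nothing more can be done
```

Both shafts are built as asked and the job is handed in, at about 32 s on the clock. The blue-foot shaft carries the brass spacer, then the open bearing, then the black collar. The yellow-foot shaft carries the orange-sealed bearing alone.

- **Problem on the way:** my first grasp of the collar was too high. The fingers slid off its top with about 34 N on the wrist and pushed it about 3 mm across the bench. I measured its position again, gripped lower, and the second grasp held.
- **Seating:** the open bearing, collar and sealed bearing met resistance (5–6 N) within about 0.5 mm of the expected height before I let go. The spacer was let go about 1 mm above the shoulder. The wrist camera then showed it down and centred.
- **Last checks:** after the last release, the top and side pictures show the collar level at 69 mm height, with their position fits within 1 mm of each other. The sealed bearing also looks level at 45 mm. Its top and wrist fits agree within about 1 mm, but the side fit was about 5 mm off in x, probably because the seal's edges confuse it. The overlay in the side picture matches the bearing's rim. The ring-height fits do not fix the height sharply on their own.
- **Grease jar:** its position matches the first measurement to within 0.2 mm.

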